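# Comb the guide rods into a row

### The job

Take the small rake by its handle and comb the four scattered steel rods in the aluminium tray towards the dark fence on the tray's robot side, so that they lie flat, parallel and side by side against it. While the row is against the fence, press it home with the rake firmly but gently (about one kilogram, never as much as two) and hold that push for about half a second. Move the rods only with the rake, never with the fingers, then lay the rake down on the bench outside the tray as it lay before, and leave the other things alone.

Things in the scene. Friction and masses are not known exactly. Their poses are not given: they have to be found in the camera images.
- rod1_center (a point): Steel guide rod, 10 mm diameter, 100 mm long, 62 g, smooth, lightly oiled and free to roll; squeezed hard or fast, rods can ride up on one another; this point is its centre. Its x axis runs along the rod; y and z turn as it rolls. The four rods are alike.
- rod2_center (a point): Another rod like rod1; point at its centre, x axis along the rod.
- rod3_center (a point): Another rod like rod1; point at its centre, x axis along the rod.
- rod4_center (a point): Another rod like rod1; point at its centre, x axis along the rod.
- tray: Fixed shallow aluminium tray on the bench; origin at bench height, midway between its side walls; x points from the fence to the far wall, z up. Floor 4 mm thick (its top 4 mm above the bench). Inside it runs from x = -80 mm (the fence face, robot side) to +145 mm and y = -95 to +95 mm; walls 12 mm high above the tray floor.
- fence_face (a point): Point on top of the tray floor at the middle of the foot of the fence's face. x points square out of the face into the tray, y along the fence, z up. Rods in a tight row have their centres 5, 15, 25 and 35 mm out in x and 5 mm up.
- rake_grip (a point): Middle of the rake's wooden handle where it is best held, near the balance point, 38 mm above the bench as it lies. Axes as it lies: z up, x from the handle towards the teeth, y along the head. The handle is 18 mm wide (y) and 16 mm high; it runs from its end, 130 mm behind this point on the bench, up by 13 degrees to the head 31 mm ahead.
- rake_teeth (a point): Tip of the rake's middle tooth, 55 mm ahead of (x) and 38 mm below the grip point, same axes. Five round steel teeth, 5 mm thick, 22 mm apart along y (two either side of the middle one), slant from the tips back and up to the head, 28 degrees off upright, so they stand about upright once the handle is tipped up 20 to 28 degrees.
- bag: Bystander: white breathing bag on a black foot plate, about 190 mm long along y, 92 mm thick; origin at the underside. Leave alone.
- valve: Bystander: white and black solenoid valve with brass ports, about 30 x 95 x 48 mm; origin at the underside. Leave alone.
- jar: Bystander: clear jar with black cap, 56 mm wide, 70 mm high; origin at the underside. Leave alone.
- fence: The fence: rigid dark steel bar across the robot side of the tray, 190 mm long, 8 mm thick, 14 mm high above the tray floor. Same origin and axes as point fence_face.
- rake: The whole rake, about 160 g, lying teeth down on one or the other side of the tray; origin 38 mm below the grip point, same axes. Steel head 108 x 14 x 12 mm, centre 31 mm ahead of and 7 mm above the grip point. Level, its handle would hit the fence: to reach over, tip the handle up about 20 degrees (lean the hand at the grasp, while raking, or part at each).
- rod1: Rod 1 as a whole (see point rod1_center).
- rod2: Rod 2 as a whole (see point rod2_center).
- rod3: Rod 3 as a whole (see point rod3_center).
- rod4: Rod 4 as a whole (see point rod4_center).
There are look-alikes about, which are no part of the job. Leave any orange look-alike of the rod2 alone.

How it is judged:
On the way, in this order (a step that is already met when the one before it is completed fails the run):
1. the rake is lifted off the bench (height (world z) of rake_grip above 0.07 m and height (world z) of rake_teeth above 0.025 m), for 0.2 s.
2. all four rods lie in the row (centres within 45 mm of the fence face, within 0.10 rad of parallel) while the fence bears 6 N or more, for 0.2 s (x of rod1_center in the frame of fence_face between 0 and 0.045 m and z of rod1_center in the frame of fence_face between 0 and 0.01 m and angle between the x axis of each of rod1_center, rod2_center, rod3_center, rod4_center and the y axis of fence_face, either way round below 0.1 rad and x of rod2_center in the frame of fence_face between 0 and 0.045 m and z of rod2_center in the frame of fence_face between 0 and 0.01 m and x of rod3_center in the frame of fence_face between 0 and 0.045 m and z of rod3_center in the frame of fence_face between 0 and 0.01 m and x of rod4_center in the frame of fence_face between 0 and 0.045 m and z of rod4_center in the frame of fence_face between 0 and 0.01 m and contact force between fence and anything else above 6 N), for 0.2 s.
At the end, for the whole second after the job is handed in: All four rods at rest flat on the tray floor, centres within 45 mm of the fence face (tight is 35 mm), within 0.10 rad of parallel to it; the rake at rest on the bench, teeth down (grip point below 50 mm, tooth tip below 8 mm, tilt under 0.2 rad), not touching the tray (x of rod1_center in the frame of fence_face between 0 and 0.045 m and z of rod1_center in the frame of fence_face between 0 and 0.01 m and angle between the x axis of each of rod1_center, rod2_center, rod3_center, rod4_center and the y axis of fence_face, either way round below 0.1 rad and x of rod2_center in the frame of fence_face between 0 and 0.045 m and z of rod2_center in the frame of fence_face between 0 and 0.01 m and x of rod3_center in the frame of fence_face between 0 and 0.045 m and z of rod3_center in the frame of fence_face between 0 and 0.01 m and x of rod4_center in the frame of fence_face between 0 and 0.045 m and z of rod4_center in the frame of fence_face between 0 and 0.01 m and linear speed of each of rod1, rod2, rod3, rod4, rake below 0.01 m/s and height (world z) of rake_grip below 0.05 m and height (world z) of rake_teeth below 0.008 m and angle between rake_grip's own z axis and vertical below 0.2 rad and contact force between rake and tray below 0.05 N).
It fails at once if the fingers touch a rod (contact force between the fingers and rod1 above 0.3 N or contact force between the fingers and rod2 above 0.3 N or contact force between the fingers and rod3 above 0.3 N or contact force between the fingers and rod4 above 0.3 N).
It fails at once if the fence is pressed with more than 20 N (contact force between fence and anything else above 20 N).
It fails at once if a bystander is moved by more than 20 mm (distance of any of bag, valve, jar from where it was at the start of the episode above 0.02 m).
It also fails if it takes over 64 s, if anything falls off the work surface, if the arm or the gripper's body presses on something with over 40 N, if the wrist force passes 120 N, or if a joint passes its speed limit or range.

### The arm

A 6-joint arm with a two-finger parallel gripper is mounted at the origin on the work surface. World frame = base frame: x ahead of the robot, y to its left, z up, the work surface at z = 0. Lengths are in m, angles in rad, forces in N, time in s.
With the tool pointing down it reaches from about 0.35 to 0.85 m from the base axis. Payload 8.1 kg.
Tool frame: the origin (TCP) lies at the very end of the fingers, on their centre line; the grasp point (between the pads) lies 19 mm behind it; z points along the fingers, y is the direction in which the jaws open and shut (so a half turn about z gives the same grasp; the last joint's range is limited). The gripper opens to 85 mm and grips with 20 to 120 N. Pads are 22 mm wide; open, the fingers measure 114 mm over their backs; the gripper's body (76 mm by 85 mm) begins 54 mm behind the grasp point. The pads swing forward as they close: fully open they stand 13 mm farther back than shut.
Start: joints at [1.063, 0.13, 1.488, -0, 1.523, -0.085], TCP at [0.246, 0.547, 0.231] pointing down, gripper open.
Joint ranges: [-2.96, 2.96], [-0.89, 2.26], [0.02, 2.5], [-1.34, 4.48], [0, 2.73], [-2.66, 2.66]. Speed limits (rad/s): [2.39, 2.39, 2.79, 3.14, 3.14, 3.14].

### API

Orientations are given as a unit quaternion [x, y, z, w].
In Python, from workcell import monitor, eyes, ticket gives the robot as it stands. The module is installed in compiled form; this text tells all that it offers.
- The arm moves only by the tool step_arm, never from a script. Its argument "deltas" is a list of rows, each an object with "gripper": the closure, from 0 (fully open) to 1 (shut); "linear": the shift along the tool's x, y, z in mm, a list of three; "rotation": the turn, a rotation vector about the tool's x, y, z in rad, a list of three. A call has 1 to 20 rows; each row is the pose to reach, as a shift and turn from the pose commanded when the call began, along the tool's axes at that moment; what a row does not reach only later rows make up. A row lasts 1/10 s, in which the tool goes at most 50 mm and 8.59 degrees, less where a joint would pass 70% of its speed; a pose out of reach is approached as far as the arm can. A call with a gripper value outside its range is refused whole. The fingers move at their own pace and stop on an object; the grip force is fixed at half the most. Time passes only in rows, so rows that repeat a pose let the fingers close. It gives the time, the measured TCP pose, the force and the opening at its end, in the units of the state.
- monitor.get_state(): the state, without advancing time (a new reading comes with each control period).
- eyes.capture(name): name is "scene" or "top"; returns (picture, depth): 420x560x3 uint8, blue, green, red; 420x560 float32, m along the optical axis (not along the pixel's ray), 0 where there is no reading.
- eyes.get_calibration(name): a dict with "fx", "fy", "cx", "cy" (pixels), "R" (3x3) and "t" (3): a world point X has camera coordinates R X + t. Camera axes: x right, y down, z forward; pixel columns grow to the right and rows downward; lengths in m; the calibration is good to about 2 mm. A picture is of the moment at which its call begins. get_calibration takes no time and is no camera call.
- ticket.job_done(): hands the job in, once; it reports no verdict.
Trained networks look in the newest picture that a camera, given by its name, has taken for a name from the list of things; names that differ only in an ending like _2 or _b are one class to them, and where a whole thing is asked for, a point or a joint stands for the part that bears it (a point fixed in the world has none). Each returns a list of dicts, best first, with "p" (0 to 1); they miss things now and then, are a little off and sometimes report something else, mostly with a low value. They report only what shows in the picture. A call takes as long as a camera call. They do not tell look-alikes from the thing itself.
- eyes.masks_of(camera, thing): "pixels" (420x560 bool, what is visible of it).
- eyes.place_of(camera, thing): "xyz" ([x, y, z] in m, in the coordinates of the camera as it stood for that picture, good to about 4 mm: a listed point, or the origin of a listed thing).
The state is a dict: "time_s": time; "joint_positions": joint angles; "joint_vel": joint speeds; "tau": joint torques, N m; "tcp_pos": TCP position; "eef_rot": TCP orientation; "force": force on the tool from outside, world axes, zero at the start; "moment": the same for the moment, N m; "finger_gap": opening from 0.0 (shut) to 1.0 (fully open).
Only numpy, scipy, OpenCV 4.12 (cv2) and the standard library are available. Lean on these libraries where they do the work, as an engineer would, in place of code of your own. Each camera call takes 0.05 s, during which the arm holds its last target.

## Working session

There is one attempt and no reset: what is moved stays moved. The work goes in short steps, Python scripts to look and compute and a tool call to move; the robot and the scene stay as the last step left them, time stands still between calls to the robot, and variables do not carry over. Pictures are saved under pics/ and viewed, and the job is handed in when it is done.

Besides the shell and the picture viewer there is one more tool, called after "Emit:" by a JSON object that holds its "name" and its "arguments", one argument or row to a line. step_arm: Moves the arm, as the interface text tells. Its arguments: {"type":"object","properties":{"deltas":{"type":"array"}},"required":["deltas"]}

```bash
mkdir -p pics; python3 - <<'E'
from workcell import monitor, eyes
import cv2,json
s=monitor.get_state();print({k:(v if k!='x' else 0) for k,v in s.items()})
for n in("scene","top"):
    p,d=eyes.capture(n);cv2.imwrite(f"pics/{n}0.png",p)
    c=eyes.get_calibration(n);print(n,c)
E
```

```text
{'time_s': 0.0, 'joint_positions': array([ 1.06259874e+00,  1.31164889e-01,  1.48924648e+00, -8.39230306e-06,
        1.52296267e+00, -8.53932153e-02]), 'joint_vel': array([ 6.76559293e-04,  1.16192277e-04, -1.38665618e-03,  4.19422608e-05,
       -9.75562003e-04,  3.06689953e-04]), 'tau': array([ 2.03051836e-04, -5.69423139e+01, -5.00535178e+01, -9.77325953e-05,
        1.54331949e-02, -1.91396066e-05]), 'tcp_pos': array([0.24591574, 0.54671747, 0.23026019]), 'eef_rot': array([ 2.09830794e-01,  9.77737309e-01, -8.52973774e-04, -2.56480874e-04]), 'force': array([ 0.21187323, -0.09695625, -0.80545667]), 'moment': array([-0.00213628,  0.0109827 ,  0.01465173]), 'finger_gap': 0.9987345847201139}
scene {'fx': 412.6468580386033, 'fy': 412.6468580386033, 'cx': 275.1680876523928, 'cy': 207.46019196686368, 'R': array([[-0.06375282,  0.99796495, -0.00123896],
       [ 0.81418201,  0.05129425, -0.57833948],
       [-0.57709897, -0.03787951, -0.81579527]]), 't': array([ 0.05174092, -0.43325685,  1.31785087])}
top {'fx': 451.92914222423224, 'fy': 451.92914222423224, 'cx': 276.2385023357282, 'cy': 204.02053496676857, 'R': array([[ 5.79266115e-05, -9.99992242e-01,  3.93850288e-03],
       [-9.79700390e-01, -8.46291357e-04, -2.00465530e-01],
       [ 2.00467308e-01, -3.84694052e-03, -9.79692839e-01]]), 't': array([-0.00767931,  0.59188774,  1.00080331])}
```

View pics/scene0.png

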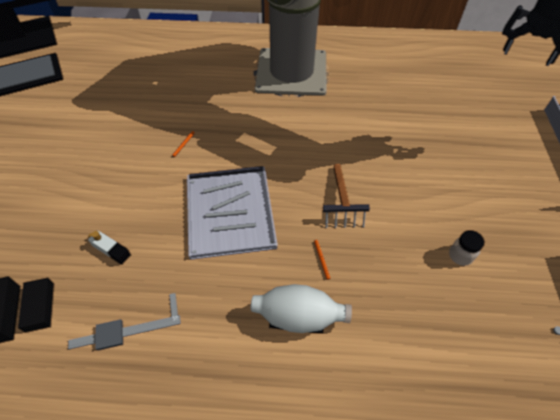

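View pics/top0.png

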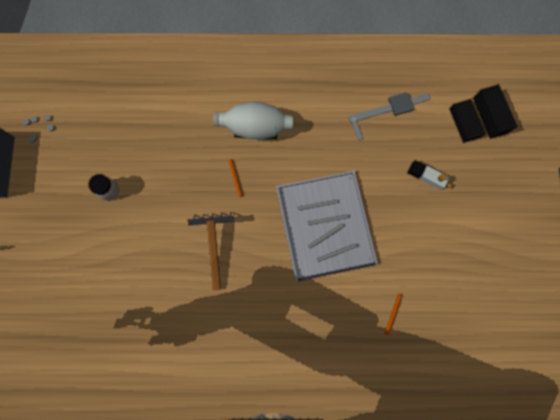

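```bash
cat > h.py <<'E'
from workcell import monitor, eyes
import numpy as np, cv2
from scipy.spatial.transform import Rotation as Ro
def w(cam,x):
    c=eyes.get_calibration(cam); return c["R"].T@(np.array(x)-c["t"])
def px(cam,X):
    c=eyes.get_calibration(cam); q=c["R"]@np.array(X)+c["t"]; return c["fx"]*q[0]/q[2]+c["cx"],c["fy"]*q[1]/q[2]+c["cy"]
def plane(cam,u,v,z):
    c=eyes.get_calibration(cam); r=c["R"].T@np.array([(u-c["cx"])/c["fx"],(v-c["cy"])/c["fy"],1]); o=-c["R"].T@c["t"]
    return o+r*(z-o[2])/r[2]
E
python3 - <<'E'
from h import *
for cam in("top","scene"):
    for t in("rake_grip","rake_teeth","rod1_center","tray","fence_face","rake","bag","valve","jar"):
        for r in eyes.place_of(cam,t)[:6]:
            X=w(cam,r["xyz"]);print(cam,t,round(r["p"],2),X.round(4),np.round(px(cam,X)))
print(monitor.get_state()["time_s"])
E
```

```text
top rake_grip 0.95 [0.5282 0.1477 0.042 ] [210. 232.]
top rake_teeth 0.66 [0.58   0.1472 0.0013] [214. 213.]
top rod1_center 0.55 [ 0.4822 -0.147   0.0054] [334. 253.]
top tray 0.85 [ 0.5248 -0.1312  0.0043] [327. 236.]
top fence_face 0.76 [ 0.4448 -0.1479  0.0053] [335. 269.]
top rake 0.72 [0.5214 0.1458 0.003 ] [213. 237.]
top rake 0.29 [ 0.5228 -0.1292  0.0019] [326. 237.]
top bag 0.67 [ 8.05e-01  4.62e-02 -3.00e-04] [255. 128.]
top bag 0.18 [ 0.6015 -0.1069  0.005 ] [316. 205.]
top valve 0.61 [ 0.6679 -0.399   0.    ] [432. 179.]
top valve 0.42 [0.8047 0.0438 0.0036] [256. 127.]
top jar 0.74 [ 0.6379  0.4134 -0.0012] [108. 191.]
scene rake_grip 0.55 [0.5246 0.1487 0.0398] [346. 198.]
scene rake_teeth 0.74 [ 0.5802  0.1506 -0.0021] [345. 228.]
scene rake_teeth 0.37 [ 0.4829 -0.1541  0.0106] [222. 186.]
scene rod1_center 0.56 [ 0.4813 -0.1529  0.0093] [223. 186.]
scene tray 0.72 [ 0.5219 -0.1331 -0.0027] [229. 202.]
scene fence_face 0.79 [ 0.4397 -0.148   0.0038] [227. 175.]
scene bag 0.74 [ 0.5635 -0.1317  0.0083] [227. 213.]
scene bag 0.71 [ 0.8015  0.0493 -0.0012] [299. 315.]
scene bag 0.21 [ 0.5639 -0.1328  0.0039] [227. 214.]
scene valve 0.97 [ 0.6671 -0.3981  0.0014] [106. 246.]
scene valve 0.19 [0.5238 0.1444 0.0408] [344. 198.]
scene jar 0.58 [ 0.6387  0.4099 -0.0026] [460. 256.]
1.0
```

```bash
python3 - <<'E'
import cv2
p=cv2.imread("pics/top0.png")
cv2.imwrite("pics/tray0.png",cv2.resize(p[165:285,270:385],None,fx=5,fy=5,interpolation=cv2.INTER_CUBIC)[:600])
cv2.imwrite("pics/rake0.png",cv2.resize(p[200:300,170:270],None,fx=6,fy=6,interpolation=cv2.INTER_CUBIC))
E
```

```text
(no output)
```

View pics/tray0.png

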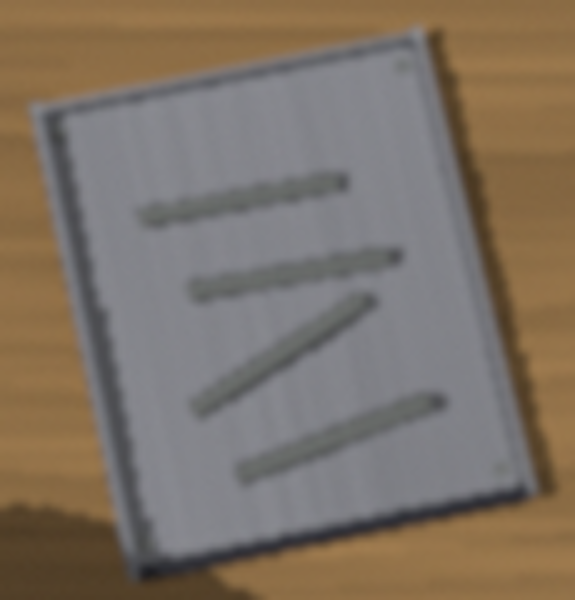

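View pics/rake0.png

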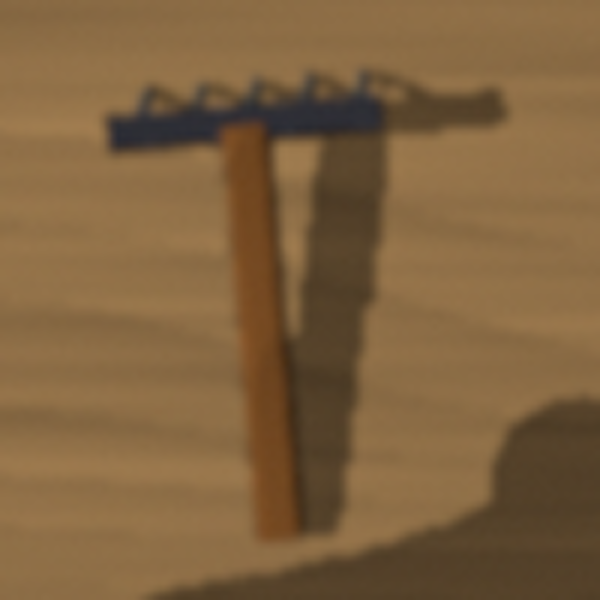

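```bash
python3 - <<'E'
from h import *
P=lambda x,y,o,s:(x/s+o[0]-.4,y/s+o[1]-.4)
a=plane("top",*P(278,538,(170,200),6),.014);b=plane("top",*P(246,125,(170,200),6),.053)
print(a,b,np.degrees(np.arctan2(*(b-a)[[1,0]])))
l=plane("top",*P(110,133,(170,200),6),.050);r=plane("top",*P(383,114,(170,200),6),.050)
print(l,r,np.linalg.norm(l-r),np.degrees(np.arctan2(*(l-r)[[1,0]]))-90)
# teeth tips from crop
for q in[(152,92),(205,87),(258,82),(312,76),(365,72)]:
    print(plane("top",*P(*q,(170,200),6),0.003))
for n,q,z in[("TL",(34,105),.016),("TR",(422,30),.016),("BR",(530,490),.018),("BL",(140,572),.018),("iTL",(66,115),.004),("iTR",(415,47),.016)]:
    print(n,plane("top",*P(*q,(270,165),5),z))
R=[((150,215),(347,182)),((195,290),(400,256)),((200,408),(372,300)),((243,475),(443,402))]
for e in R:
    a,b=[plane("top",*P(*q,(270,165),5),.012) for q in e]; print((a+b)/2,np.linalg.norm(a-b),np.degrees(np.arctan2(*(a-b)[[1,0]]))-90)
E
```

```text
[0.39593894 0.13463857 0.014     ] [0.55391044 0.14642443 0.053     ] 4.266791625889355
[0.55120007 0.19997318 0.05      ] [0.5588208  0.09328035 0.05      ] 0.10696464628772233 4.085513434026325
[0.57594927 0.19252864 0.003     ]
[0.57805055 0.17086315 0.003     ]
[0.58015373 0.149178   0.003     ]
[0.58267696 0.12707264 0.003     ]
[0.58436616 0.10533772 0.003     ]
TL [ 0.64727009 -0.00797728  0.016     ]
TR [ 0.68584846 -0.2008752   0.016     ]
BR [ 0.45831939 -0.24415092  0.018     ]
BL [ 0.41973441 -0.05804413  0.018     ]
iTL [ 0.64512543 -0.02397902  0.004     ]
iTR [ 0.67709855 -0.19709676  0.016     ]
[ 0.60110755 -0.1134425   0.012     ] 0.0985366435898923 9.714960146073807
[ 0.56402582 -0.13666039  0.012     ] 0.10188524598907203 9.543512719501734
[ 0.52435933 -0.13028025  0.012     ] 0.09962329193080412 31.940722371213
[ 0.48341102 -0.15674121  0.012     ] 0.10333156788557772 19.8607653893619
```

```bash
cat >> h.py <<'E'
YR=np.radians(4.2); YT=np.radians(11.4); T0=np.array([.5234,-.1337,0])
def toolR(yaw,tilt):  # tilt>0: hand leaned back to robot side, fingers pointing forward
    z=Ro.from_euler('z',yaw).apply([np.sin(tilt),0,-np.cos(tilt)])
    y=Ro.from_euler('z',yaw).apply([0,1,0]); return Ro.from_matrix(np.c_[np.cross(y,z),y,z])
def delta(p,R,cur=None):
    s=monitor.get_state(); p0,R0=(s["tcp_pos"],Ro.from_quat(s["eef_rot"])) if cur is None else cur
    return (R0.inv().apply(np.array(p)-p0)*1000).round(1),(R0.inv()*R).as_rotvec().round(4)
def st():
    s=monitor.get_state(); print("t",round(s["time_s"],2),"p",s["tcp_pos"].round(4),"f",s["force"].round(2),"gap",round(s["finger_gap"],3),"q",s["joint_positions"].round(2))
E
python3 - <<'E'
from h import *
g=np.array([.526,.1465,.038]);R=toolR(YR,np.radians(22));z=R.as_matrix()[:,2]
tcp=g+.019*z
print(tcp,delta(tcp-.09*z,R)); print(delta(tcp,R,(tcp-.09*z,R)))
E
```

```text
[0.53309841 0.14702127 0.02038351] (array([-396.2, -263.2,  127.5]), array([-0.0952, -0.376 , -0.49  ]))
(array([-0., -0., 90.]), array([0., 0., 0.]))
```

Emit:
{"name": "step_arm", "arguments": {
  "deltas": [
    {"gripper": 0,"linear": [-396,-263,127],"rotation": [-0.0952,-0.376,-0.49]},
    {"gripper": 0,"linear": [-396,-263,127],"rotation": [-0.0952,-0.376,-0.49]},
    {"gripper": 0,"linear": [-396,-263,127],"rotation": [-0.0952,-0.376,-0.49]},
    {"gripper": 0,"linear": [-396,-263,127],"rotation": [-0.0952,-0.376,-0.49]},
    {"gripper": 0,"linear": [-396,-263,127],"rotation": [-0.0952,-0.376,-0.49]},
    {"gripper": 0,"linear": [-396,-263,127],"rotation": [-0.0952,-0.376,-0.49]},
    {"gripper": 0,"linear": [-396,-263,127],"rotation": [-0.0952,-0.376,-0.49]},
    {"gripper": 0,"linear": [-396,-263,127],"rotation": [-0.0952,-0.376,-0.49]},
    {"gripper": 0,"linear": [-396,-263,127],"rotation": [-0.0952,-0.376,-0.49]},
    {"gripper": 0,"linear": [-396,-263,127],"rotation": [-0.0952,-0.376,-0.49]},
    {"gripper": 0,"linear": [-396,-263,127],"rotation": [-0.0952,-0.376,-0.49]},
    {"gripper": 0,"linear": [-396,-263,127],"rotation": [-0.0952,-0.376,-0.49]},
    {"gripper": 0,"linear": [-396,-263,127],"rotation": [-0.0952,-0.376,-0.49]},
    {"gripper": 0,"linear": [-396,-263,127],"rotation": [-0.0952,-0.376,-0.49]}
  ]
}}

```text
time_s: 2.4
tcp_pos: [0.4992, 0.1462, 0.1048]
eef_rot: [-0.037, 0.981, 0.007, 0.191]
force: [-0.3, 0.8, 0.4]
finger_gap: 0.999
```

```bash
python3 - <<'E'
from h import *
st()
g=np.array([.526,.1465,.038]);R=toolR(YR,np.radians(22));z=R.as_matrix()[:,2]
tcp=g+.019*z
print(delta(tcp,R))
p,d=eyes.capture("scene");cv2.imwrite("pics/s1.png",cv2.resize(p[60:260,240:440],None,fx=3,fy=3))
E
```

```text
t 2.4 p [0.4992 0.1462 0.1048] f [-0.34  0.85  0.38] gap 0.999 q [ 0.23 -0.35  2.22 -0.07  0.89 -1.39]
(array([ 0.3, -1.7, 91. ]), array([0.001 , 0.0006, 0.0019]))
```

View pics/s1.png

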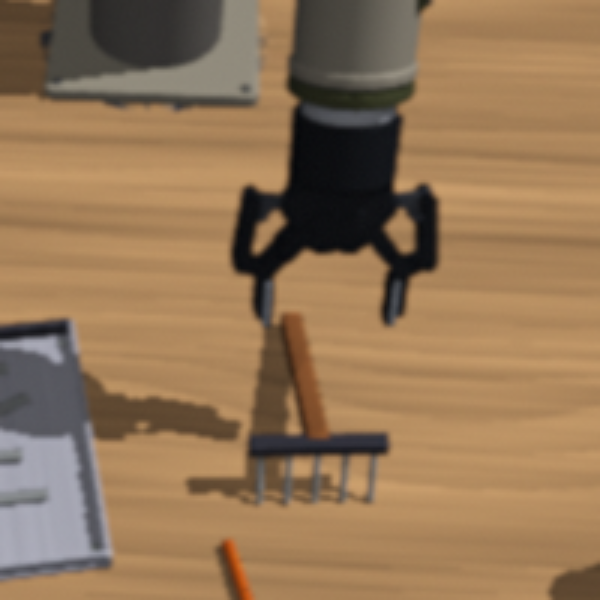

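Emit:
{"name": "step_arm", "arguments": {
  "deltas": [
    {"gripper": 0,"linear": [0,-1,40],"rotation": [0,0,0]},
    {"gripper": 0,"linear": [0,-1,75],"rotation": [0,0,0]},
    {"gripper": 0,"linear": [0,-1,91],"rotation": [0,0,0]},
    {"gripper": 0,"linear": [0,-1,91],"rotation": [0,0,0]},
    {"gripper": 0,"linear": [0,-1,91],"rotation": [0,0,0]}
  ]
}}

```text
time_s: 2.95
tcp_pos: [0.5331, 0.1472, 0.0202]
eef_rot: [-0.037, 0.981, 0.007, 0.19]
force: [-0.1, -0.1, -0.2]
finger_gap: 1.002
```

```bash
python3 - <<'E'
from h import *
st()
p,d=eyes.capture("scene");cv2.imwrite("pics/s2.png",cv2.resize(p[120:250,280:410],None,fx=4.5,fy=4.5))
E
```

```text
t 2.95 p [0.5331 0.1472 0.0202] f [-0.05 -0.06 -0.24] gap 1.002 q [ 0.21 -0.09  2.18 -0.08  0.67 -1.38]
```

View pics/s2.png

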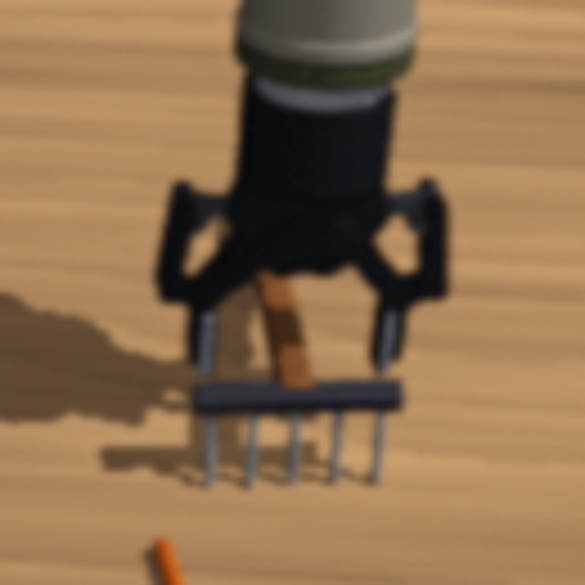

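Emit:
{"name": "step_arm", "arguments": {
  "deltas": [
    {"gripper": 1,"linear": [0,0,0],"rotation": [0,0,0]},
    {"gripper": 1,"linear": [0,0,0],"rotation": [0,0,0]},
    {"gripper": 1,"linear": [0,0,0],"rotation": [0,0,0]},
    {"gripper": 1,"linear": [0,0,0],"rotation": [0,0,0]},
    {"gripper": 1,"linear": [0,0,0],"rotation": [0,0,0]},
    {"gripper": 1,"linear": [0,0,0],"rotation": [0,0,0]},
    {"gripper": 1,"linear": [0,0,0],"rotation": [0,0,0]},
    {"gripper": 1,"linear": [0,0,0],"rotation": [0,0,0]}
  ]
}}

```text
time_s: 3.8
tcp_pos: [0.5339, 0.1464, 0.0203]
eef_rot: [-0.036, 0.981, 0.007, 0.191]
force: [-1.7, -1.8, 5.1]
finger_gap: 0.206
```

```bash
python3 - <<'E'
from h import *
st()
for cam in("top","scene"):
  p,d=eyes.capture(cam)
  cv2.imwrite(f"pics/{cam}3.png",p[120:320,150:400] if cam=="top" else p[100:300,150:420])
  for t in("rake_grip","rake_teeth"):
    for r in eyes.place_of(cam,t)[:2]: print(cam,t,round(r["p"],2),w(cam,r["xyz"]).round(4))
E
```

```text
t 3.8 p [0.5339 0.1464 0.0203] f [-1.71 -1.84  5.14] gap 0.206 q [ 0.21 -0.09  2.18 -0.08  0.67 -1.38]
top rake_grip 0.96 [0.5282 0.1469 0.0407]
top rake_teeth 0.78 [0.5815 0.1481 0.0015]
scene rake_grip 0.73 [0.5201 0.1434 0.0377]
scene rake_grip 0.69 [ 0.5247 -0.123   0.0065]
scene rake_teeth 0.63 [ 0.5771  0.1505 -0.0023]
```

```bash
cat >> h.py <<'E'
RG=toolR(YR,np.radians(22)); TIPT=RG.inv().apply(np.array([.580,.1493,0])-np.array([.5335,.1468,.0203]))  # tip in tool frame
def tip_target(x,y,z,tilt=0,yaw=YT):  # tray coords -> tcp pose
    R=toolR(yaw,np.radians(tilt)); w_=T0+Ro.from_euler('z',YT).apply([x,y,z]); return w_-R.apply(TIPT),R
def tipnow():
    s=monitor.get_state(); X=s["tcp_pos"]+Ro.from_quat(s["eef_rot"]).apply(TIPT); return Ro.from_euler('z',-YT).apply(X-T0)
def ftray():
    s=monitor.get_state(); return Ro.from_euler('z',-YT).apply(s["force"])
E
python3 - <<'E'
from h import *
print(TIPT)
s=monitor.get_state();p=s["tcp_pos"];R=Ro.from_quat(s["eef_rot"])
print(delta(p+[0,0,.12],RG)); a=(p+[0,0,.12],RG)
b=tip_target(.107,-.005,.07); print(b[0],delta(*b,a))
E
```

```text
[-0.03556351 -0.00091229  0.03626285]
(array([ -45. ,   -0. , -111.2]), array([-0.    ,  0.0007, -0.    ]))
[ 0.59423509 -0.12358712  0.10626285] (array([ -24.8, -273.6,   46.7]), array([-0.0241,  0.3835, -0.1241]))
```

Emit:
{"name": "step_arm", "arguments": {
  "deltas": [
    {"gripper": 1,"linear": [-8,0,-20],"rotation": [0,0,0]},
    {"gripper": 1,"linear": [-22,0,-54],"rotation": [0,0,0]},
    {"gripper": 1,"linear": [-36,0,-89],"rotation": [0,0,0]},
    {"gripper": 1,"linear": [-45,0,-111],"rotation": [0,0,0]},
    {"gripper": 1,"linear": [-45,0,-111],"rotation": [0,0,0]},
    {"gripper": 1,"linear": [-45,0,-111],"rotation": [0,0,0]},
    {"gripper": 1,"linear": [-45,0,-111],"rotation": [0,0,0]}
  ]
}}

```text
time_s: 4.8
tcp_pos: [0.5319, 0.146, 0.1368]
eef_rot: [-0.036, 0.981, 0.007, 0.189]
force: [1.0, 0.5, -2.2]
finger_gap: 0.202
```

```bash
python3 - <<'E'
from h import *
st();b=tip_target(.107,-.005,.07); print(delta(*b))
E
```

```text
t 4.8 p [0.5319 0.146  0.1368] f [ 1.03  0.47 -2.16] gap 0.202 q [ 0.21 -0.29  2.11 -0.06  0.95 -1.41]
(array([ -28. , -273.4,   44.2]), array([-0.0244,  0.3792, -0.124 ]))
```

Emit:
{"name": "step_arm", "arguments": {
  "deltas": [
    {"gripper": 1,"linear": [-3,-35,4],"rotation": [-0.003,0.047,-0.015]},
    {"gripper": 1,"linear": [-7,-70,11],"rotation": [-0.006,0.095,-0.031]},
    {"gripper": 1,"linear": [-10,-105,16],"rotation": [-0.009,0.14,-0.047]},
    {"gripper": 1,"linear": [-14,-140,22],"rotation": [-0.012,0.19,-0.062]},
    {"gripper": 1,"linear": [-18,-175,28],"rotation": [-0.015,0.237,-0.077]},
    {"gripper": 1,"linear": [-22,-210,34],"rotation": [-0.019,0.285,-0.093]},
    {"gripper": 1,"linear": [-25,-245,39],"rotation": [-0.022,0.33,-0.11]},
    {"gripper": 1,"linear": [-28,-273,44],"rotation": [-0.0244,0.3792,-0.124]},
    {"gripper": 1,"linear": [-28,-273,44],"rotation": [-0.0244,0.3792,-0.124]},
    {"gripper": 1,"linear": [-28,-273,44],"rotation": [-0.0244,0.3792,-0.124]},
    {"gripper": 1,"linear": [-28,-273,44],"rotation": [-0.0244,0.3792,-0.124]},
    {"gripper": 1,"linear": [-28,-273,44],"rotation": [-0.0244,0.3792,-0.124]}
  ]
}}

```text
time_s: 6.0
tcp_pos: [0.5954, -0.1216, 0.1091]
eef_rot: [-0.1, 0.995, 0.0, 0.002]
force: [1.1, 0.7, -1.2]
finger_gap: 0.197
```

```bash
python3 - <<'E'
from h import *
st();print(tipnow(),ftray());print(delta(*tip_target(.107,-.005,.012)))
p,d=eyes.capture("scene");cv2.imwrite("pics/s4.png",cv2.resize(p[120:280,150:330],None,fx=4,fy=4)[:600])
for r in eyes.place_of("scene","rake_teeth")[:2]: print(r["p"],w("scene",r["xyz"]).round(4))
p,d=eyes.capture("top");cv2.imwrite("pics/t4.png",cv2.resize(p[150:300,250:410],None,fx=4,fy=4)[:600])
for r in eyes.place_of("top","rake_teeth")[:2]: print(r["p"],w("top",r["xyz"]).round(4))
print("exp tip",T0+Ro.from_euler('z',YT).apply(tipnow()))
E
```

```text
t 6.0 p [ 0.5954 -0.1216  0.1091] f [ 1.06  0.69 -1.23] gap 0.197 q [-0.29  0.23  1.6   0.    1.3  -2.06]
[ 0.10866416 -0.00325225  0.07294315] [ 1.17235986  0.46867965 -1.23124611]
(array([ 1.8, -1.7, 60.8]), array([0.0004, 0.004 , 0.001 ]))
0.77 [ 0.6261 -0.1156  0.0699]
exp tip [ 0.63120383 -0.11599303  0.07380244]
```

View pics/s4.png

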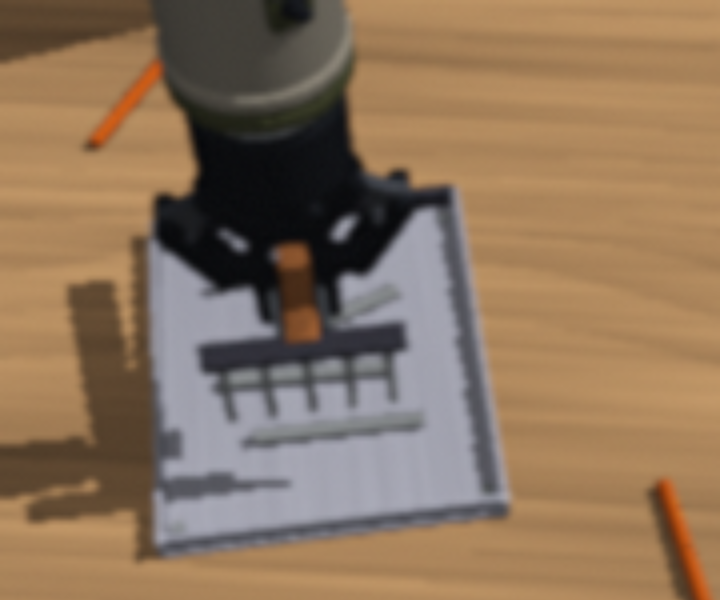

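View pics/t4.png

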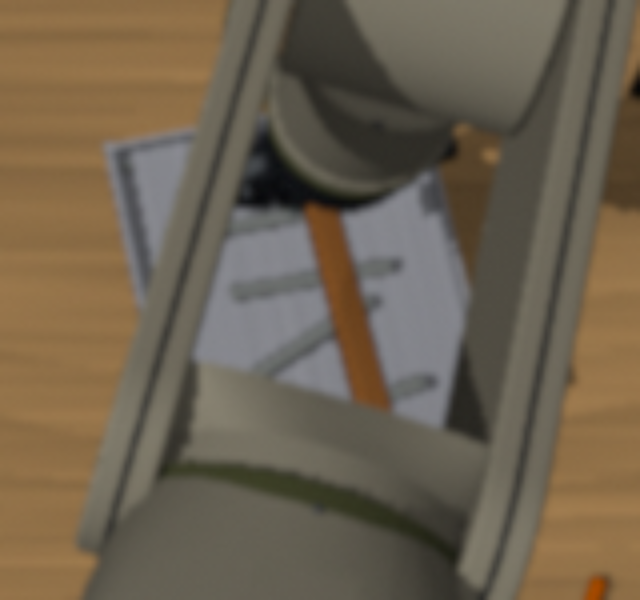

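```bash
python3 - <<'E'
from h import *
X0=tipnow(); ey=Ro.from_euler('z',YT)
for k,q in zip((-44,-22,0,22,44),[(232,417),(270,414),(312,410),(354,405),(394,400)]):
    for dz in (0,):
        X=T0+ey.apply(X0+[0,k/1000,0]); print(np.round(px("scene",X),1),np.array(q)/4+[149.6,119.6], (ey.inv().apply(plane("scene",*(np.array(q)/4+[149.6,119.6]),X[2])-T0)-X0)*1000)
E
```

```text
[206.9 224.5] [207.6  223.85] [-1.43628122e+00 -4.24488615e+01  2.77555756e-14]
[217.1 223.3] [217.1 223.1] [-5.87689472e-01 -2.19174328e+01 -8.32667268e-14]
[227.2 222.2] [227.6 222.1] [-9.22396010e-02  8.64173401e-01  2.77555756e-14]
[237.3 221. ] [238.1  220.85] [-2.46693607e-01  2.37749271e+01  2.77555756e-14]
[247.4 219.9] [248.1 219.6] [-5.49912974e-01  4.56978681e+01  2.77555756e-14]
```

Emit:
{"name": "step_arm", "arguments": {
  "deltas": [
    {"gripper": 1,"linear": [2,-2,15],"rotation": [0,0.004,0]},
    {"gripper": 1,"linear": [2,-2,35],"rotation": [0,0.004,0]},
    {"gripper": 1,"linear": [2,-2,52],"rotation": [0,0.004,0]},
    {"gripper": 1,"linear": [2,-2,59],"rotation": [0,0.004,0]},
    {"gripper": 1,"linear": [2,-2,59],"rotation": [0,0.004,0]},
    {"gripper": 1,"linear": [2,-2,59],"rotation": [0,0.004,0]}
  ]
}}

```text
time_s: 6.8
tcp_pos: [0.5948, -0.1252, 0.0506]
eef_rot: [-0.099, 0.995, -0.0, 0.0]
force: [0.4, 0.5, -1.0]
finger_gap: 0.197
```

```bash
python3 - <<'E'
from h import *
st();print(tipnow(),ftray());print(delta(*tip_target(.107,-.005,.012)))
p,d=eyes.capture("scene");cv2.imwrite("pics/s5.png",cv2.resize(p[150:270,170:290],None,fx=5,fy=5)[:600])
for r in eyes.place_of("scene","rake_teeth")[:2]: print(r["p"],w("scene",r["xyz"]).round(4))
print("exp tip",T0+Ro.from_euler('z',YT).apply(tipnow()))
E
```

```text
t 6.8 p [ 0.5948 -0.1252  0.0506] f [ 0.35  0.48 -1.03] gap 0.197 q [-0.29  0.3   1.63  0.    1.21 -2.06]
[ 0.10727848 -0.0066715   0.01433271] [ 0.4405369   0.40455633 -1.02826804]
(array([0.3, 1.7, 2.3]), array([-0.0001,  0.0004,  0.    ]))
0.84 [ 0.6263 -0.1175  0.0127]
exp tip [ 0.63058643 -0.11923685  0.01530873]
```

View pics/s5.png

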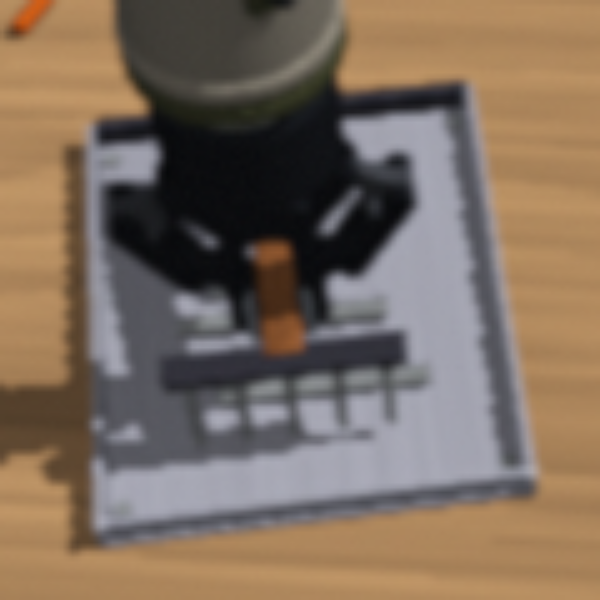

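Emit:
{"name": "step_arm", "arguments": {
  "deltas": [
    {"gripper": 1,"linear": [0,2,4],"rotation": [0,0,0]},
    {"gripper": 1,"linear": [0,2,7],"rotation": [0,0,0]},
    {"gripper": 1,"linear": [0,2,8],"rotation": [0,0,0]},
    {"gripper": 1,"linear": [0,2,8],"rotation": [0,0,0]},
    {"gripper": 1,"linear": [0,2,8],"rotation": [0,0,0]}
  ]
}}

```text
time_s: 7.4
tcp_pos: [0.5942, -0.1231, 0.0424]
eef_rot: [-0.099, 0.995, 0.0, 0.0]
force: [0.4, 0.4, -2.2]
finger_gap: 0.196
```

```bash
python3 - <<'E'
from h import *
st();print(tipnow(),ftray())
E
```

```text
t 7.4 p [ 0.5942 -0.1231  0.0424] f [ 0.37  0.45 -2.24] gap 0.196 q [-0.29  0.31  1.64  0.    1.19 -2.06]
[ 0.10708545 -0.00456149  0.00611379] [ 0.44963631  0.36557674 -2.23800894]
```

Tips ~2 mm above the floor by model; feel for the floor.

Emit:
{"name": "step_arm", "arguments": {
  "deltas": [
    {"gripper": 1,"linear": [0,0,0.7],"rotation": [0,0,0]},
    {"gripper": 1,"linear": [0,0,1.4],"rotation": [0,0,0]},
    {"gripper": 1,"linear": [0,0,1.4],"rotation": [0,0,0]}
  ]
}}

```text
time_s: 7.7
tcp_pos: [0.5941, -0.1232, 0.0409]
eef_rot: [-0.099, 0.995, 0.0, 0.0]
force: [-0.4, 0.9, -1.7]
finger_gap: 0.197
```

```bash
python3 - <<'E'
from h import *
st();print(tipnow(),ftray())
E
```

```text
t 7.7 p [ 0.5941 -0.1232  0.0409] f [-0.41  0.88 -1.68] gap 0.197 q [-0.29  0.31  1.64  0.    1.19 -2.06]
[ 0.10699848 -0.00458587  0.004621  ] [-0.22892397  0.94176374 -1.67520834]
```

Emit:
{"name": "step_arm", "arguments": {
  "deltas": [
    {"gripper": 1,"linear": [3,0,-0.7],"rotation": [0,0,0]},
    {"gripper": 1,"linear": [6,0,-0.7],"rotation": [0,0,0]},
    {"gripper": 1,"linear": [9,0,-0.7],"rotation": [0,0,0]},
    {"gripper": 1,"linear": [12,0,-0.7],"rotation": [0,0,0]},
    {"gripper": 1,"linear": [15,0,-0.7],"rotation": [0,0,0]},
    {"gripper": 1,"linear": [18,0,-0.7],"rotation": [0,0,0]},
    {"gripper": 1,"linear": [21,0,-0.7],"rotation": [0,0,0]},
    {"gripper": 1,"linear": [24,0,-0.7],"rotation": [0,0,0]},
    {"gripper": 1,"linear": [27,0,-0.7],"rotation": [0,0,0]},
    {"gripper": 1,"linear": [30,0,-0.7],"rotation": [0,0,0]},
    {"gripper": 1,"linear": [33,0,-0.7],"rotation": [0,0,0]},
    {"gripper": 1,"linear": [36,0,-0.7],"rotation": [0,0,0]},
    {"gripper": 1,"linear": [39,0,-0.7],"rotation": [0,0,0]},
    {"gripper": 1,"linear": [42,0,-0.7],"rotation": [0,0,0]},
    {"gripper": 1,"linear": [45,0,-0.7],"rotation": [0,0,0]},
    {"gripper": 1,"linear": [48,0,-0.7],"rotation": [0,0,0]},
    {"gripper": 1,"linear": [50,0,-0.7],"rotation": [0,0,0]}
  ]
}}

```text
time_s: 9.4
tcp_pos: [0.545, -0.1331, 0.0417]
eef_rot: [-0.099, 0.995, 0.0, 0.0]
force: [0.4, 0.2, -0.9]
finger_gap: 0.199
```

```bash
python3 - <<'E'
from h import *
st();print(tipnow(),ftray())
p,d=eyes.capture("scene");cv2.imwrite("pics/s6.png",cv2.resize(p[150:270,170:290],None,fx=5,fy=5)[:600])
p,d=eyes.capture("top");cv2.imwrite("pics/t6.png",cv2.resize(p[150:300,250:410],None,fx=4,fy=4)[:600])
E
```

```text
t 9.4 p [ 0.545  -0.1331  0.0417] f [ 0.42  0.17 -0.94] gap 0.199 q [-0.33  0.2   1.77  0.    1.17 -2.1 ]
[ 0.05682274 -0.00458206  0.00542447] [ 0.44924095  0.08008192 -0.93804708]
```

View pics/s6.png

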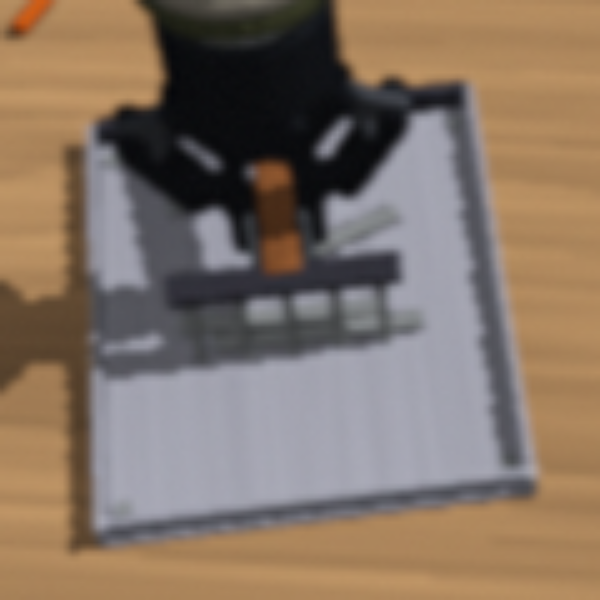

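View pics/t6.png

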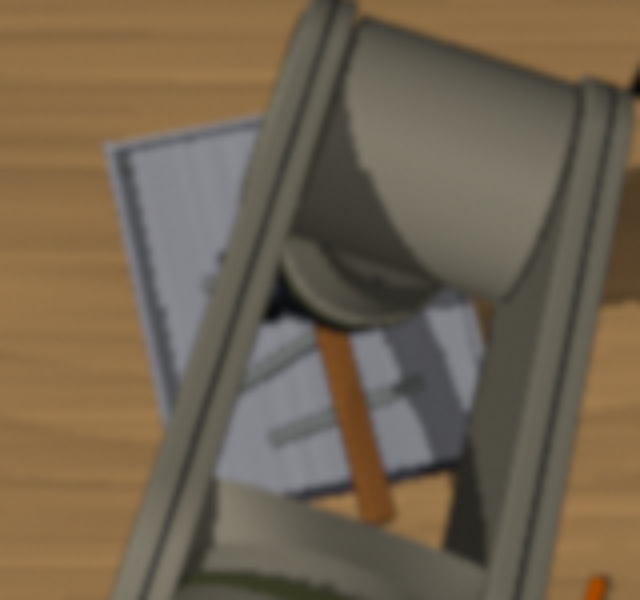

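Emit:
{"name": "step_arm", "arguments": {
  "deltas": [
    {"gripper": 1,"linear": [2.5,0,0],"rotation": [0,0,0]},
    {"gripper": 1,"linear": [5,0,0],"rotation": [0,0,0]},
    {"gripper": 1,"linear": [7.5,0,0],"rotation": [0,0,0]},
    {"gripper": 1,"linear": [10,0,0],"rotation": [0,0,0]},
    {"gripper": 1,"linear": [12.5,0,0],"rotation": [0,0,0]},
    {"gripper": 1,"linear": [15,0,0],"rotation": [0,0,0]},
    {"gripper": 1,"linear": [17.5,0,0],"rotation": [0,0,0]},
    {"gripper": 1,"linear": [20,0,0],"rotation": [0,0,0]},
    {"gripper": 1,"linear": [22.5,0,0],"rotation": [0,0,0]},
    {"gripper": 1,"linear": [25,0,0],"rotation": [0,0,0]},
    {"gripper": 1,"linear": [27.5,0,0],"rotation": [0,0,0]},
    {"gripper": 1,"linear": [30,0,0],"rotation": [0,0,0]},
    {"gripper": 1,"linear": [32.5,0,0],"rotation": [0,0,0]},
    {"gripper": 1,"linear": [35,0,0],"rotation": [0,0,0]},
    {"gripper": 1,"linear": [37.5,0,0],"rotation": [0,0,0]},
    {"gripper": 1,"linear": [40,0,0],"rotation": [0,0,0]},
    {"gripper": 1,"linear": [42.5,0,0],"rotation": [0,0,0]},
    {"gripper": 1,"linear": [45,0,0],"rotation": [0,0,0]},
    {"gripper": 1,"linear": [47.5,0,0],"rotation": [0,0,0]},
    {"gripper": 1,"linear": [50,0,0],"rotation": [0,0,0]}
  ]
}}

```text
time_s: 11.5
tcp_pos: [0.496, -0.1429, 0.0417]
eef_rot: [-0.099, 0.995, -0.0, 0.0]
force: [0.1, -0.0, -1.9]
finger_gap: 0.192
```

```bash
python3 - <<'E'
from h import *
st();print(tipnow(),ftray())
p,d=eyes.capture("scene");cv2.imwrite("pics/s7.png",cv2.resize(p[150:270,170:290],None,fx=5,fy=5)[:600])
p,d=eyes.capture("top");cv2.imwrite("pics/t7.png",cv2.resize(p[150:300,250:410],None,fx=4,fy=4)[:600])
E
```

```text
t 11.5 p [ 0.496  -0.1429  0.0417] f [ 0.14 -0.03 -1.92] gap 0.192 q [-0.38  0.09  1.9   0.    1.16 -2.15]
[ 0.00687701 -0.00456176  0.00542027] [ 0.12941229 -0.05949276 -1.92317667]
```

View pics/s7.png

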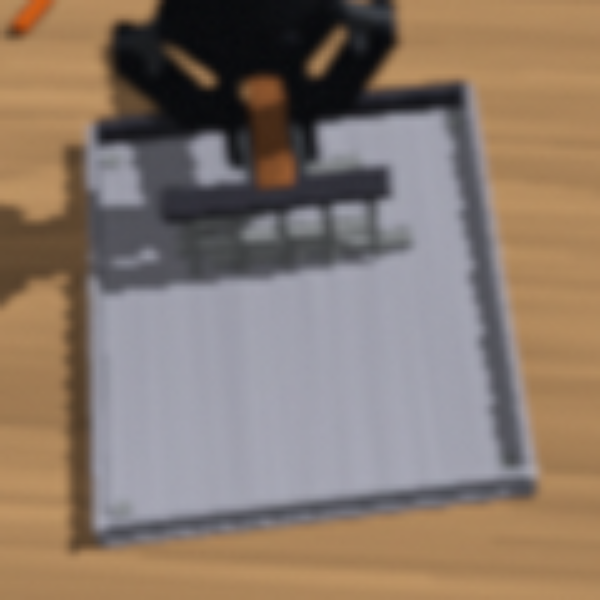

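View pics/t7.png

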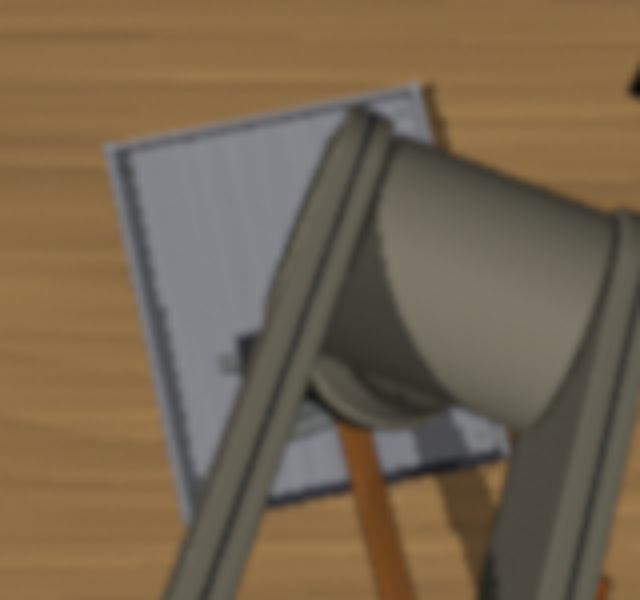

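Emit:
{"name": "step_arm", "arguments": {
  "deltas": [
    {"gripper": 1,"linear": [2,0,0],"rotation": [0,0,0]},
    {"gripper": 1,"linear": [4,0,0],"rotation": [0,0,0]},
    {"gripper": 1,"linear": [6,0,0],"rotation": [0,0,0]},
    {"gripper": 1,"linear": [8,0,0],"rotation": [0,0,0]},
    {"gripper": 1,"linear": [10,0,0],"rotation": [0,0,0]},
    {"gripper": 1,"linear": [12,0,0],"rotation": [0,0,0]},
    {"gripper": 1,"linear": [14,0,0],"rotation": [0,0,0]},
    {"gripper": 1,"linear": [16,0,0],"rotation": [0,0,0]},
    {"gripper": 1,"linear": [18,0,0],"rotation": [0,0,0]},
    {"gripper": 1,"linear": [20,0,0],"rotation": [0,0,0]},
    {"gripper": 1,"linear": [22,0,0],"rotation": [0,0,0]},
    {"gripper": 1,"linear": [24,0,0],"rotation": [0,0,0]},
    {"gripper": 1,"linear": [26,0,0],"rotation": [0,0,0]},
    {"gripper": 1,"linear": [28,0,0],"rotation": [0,0,0]},
    {"gripper": 1,"linear": [30,0,0],"rotation": [0,0,0]},
    {"gripper": 1,"linear": [32,0,0],"rotation": [0,0,0]},
    {"gripper": 1,"linear": [34,0,0],"rotation": [0,0,0]},
    {"gripper": 1,"linear": [34,0,0],"rotation": [0,0,0]}
  ]
}}

```text
time_s: 13.4
tcp_pos: [0.4625, -0.1496, 0.0415]
eef_rot: [-0.099, 0.995, 0.0, -0.0]
force: [0.3, -0.4, -1.2]
finger_gap: 0.2
```

```bash
python3 - <<'E'
from h import *
st();print(tipnow(),ftray())
p,d=eyes.capture("scene");cv2.imwrite("pics/s8.png",cv2.resize(p[150:230,180:280],None,fx=7,fy=7)[:600])
E
```

```text
t 13.4 p [ 0.4625 -0.1496  0.0415] f [ 0.25 -0.38 -1.24] gap 0.2 q [-0.42  0.01  1.98 -0.    1.15 -2.19]
[-0.02730284 -0.00449377  0.00528114] [ 0.17404974 -0.42024434 -1.24295235]
```

View pics/s8.png

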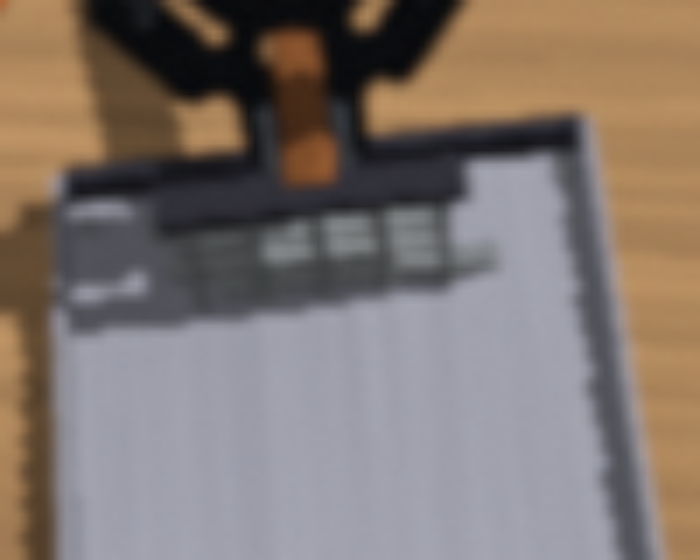

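Emit:
{"name": "step_arm", "arguments": {
  "deltas": [
    {"gripper": 1,"linear": [1,0,0],"rotation": [0,0,0]},
    {"gripper": 1,"linear": [2,0,0],"rotation": [0,0,0]},
    {"gripper": 1,"linear": [3,0,0],"rotation": [0,0,0]},
    {"gripper": 1,"linear": [4,0,0],"rotation": [0,0,0]},
    {"gripper": 1,"linear": [5,0,0],"rotation": [0,0,0]},
    {"gripper": 1,"linear": [6,0,0],"rotation": [0,0,0]},
    {"gripper": 1,"linear": [6,0,0],"rotation": [0,0,0]}
  ]
}}

```text
time_s: 14.15
tcp_pos: [0.4568, -0.1508, 0.0416]
eef_rot: [-0.099, 0.995, 0.0, 0.0]
force: [-0.2, -0.3, -1.2]
finger_gap: 0.199
```

Emit:
{"name": "step_arm", "arguments": {
  "deltas": [
    {"gripper": 1,"linear": [0.5,0,0],"rotation": [0,0,0]},
    {"gripper": 1,"linear": [1,0,0],"rotation": [0,0,0]},
    {"gripper": 1,"linear": [1,0,0],"rotation": [0,0,0]}
  ]
}}

```text
time_s: 14.45
tcp_pos: [0.456, -0.151, 0.0417]
eef_rot: [-0.099, 0.995, -0.0, 0.0]
force: [1.0, 0.3, -1.2]
finger_gap: 0.199
```

```bash
python3 - <<'E'
from h import *
st();print(tipnow(),ftray())
E
```

```text
t 14.45 p [ 0.456  -0.151   0.0417] f [ 1.04  0.33 -1.15] gap 0.199 q [-0.43 -0.01  2.    0.    1.15 -2.2 ]
[-0.03395625 -0.00457536  0.00541527] [ 1.08790691  0.12163963 -1.15277804]
```

Emit:
{"name": "step_arm", "arguments": {
  "deltas": [
    {"gripper": 1,"linear": [0.5,0,0],"rotation": [0,0,0]},
    {"gripper": 1,"linear": [1,0,0],"rotation": [0,0,0]},
    {"gripper": 1,"linear": [1,0,0],"rotation": [0,0,0]}
  ]
}}

```text
time_s: 14.75
tcp_pos: [0.455, -0.1512, 0.0417]
eef_rot: [-0.099, 0.995, -0.0, 0.0]
force: [0.2, 0.2, -0.9]
finger_gap: 0.199
```

Emit:
{"name": "step_arm", "arguments": {
  "deltas": [
    {"gripper": 1,"linear": [0.5,0,0],"rotation": [0,0,0]},
    {"gripper": 1,"linear": [0.5,0,0],"rotation": [0,0,0]}
  ]
}}

```text
time_s: 14.95
tcp_pos: [0.4545, -0.1513, 0.0416]
eef_rot: [-0.099, 0.995, 0.0, 0.0]
force: [0.5, 1.1, -1.1]
finger_gap: 0.2
```

Emit:
{"name": "step_arm", "arguments": {
  "deltas": [
    {"gripper": 1,"linear": [0.5,0,0],"rotation": [0,0,0]},
    {"gripper": 1,"linear": [0.5,0,0],"rotation": [0,0,0]}
  ]
}}

```text
time_s: 15.15
tcp_pos: [0.454, -0.1514, 0.0416]
eef_rot: [-0.099, 0.995, 0.0, 0.0]
force: [2.0, 0.5, -1.1]
finger_gap: 0.199
```

```bash
python3 - <<'E'
from h import *
st();print(tipnow(),ftray())
p,d=eyes.capture("scene");cv2.imwrite("pics/s9.png",cv2.resize(p[150:230,180:280],None,fx=7,fy=7)[:600])
E
```

```text
t 15.15 p [ 0.454  -0.1514  0.0416] f [ 2.04  0.49 -1.09] gap 0.199 q [-0.43 -0.01  2.    0.    1.15 -2.2 ]
[-0.03598646 -0.00455528  0.00538121] [ 2.09734159  0.07407495 -1.08866769]
```

View pics/s9.png

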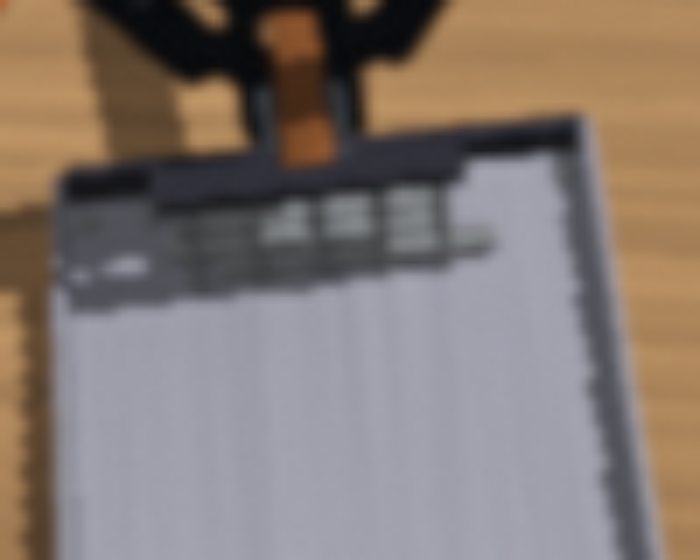

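Emit:
{"name": "step_arm", "arguments": {
  "deltas": [
    {"gripper": 1,"linear": [0.4,0,0],"rotation": [0,0,0]},
    {"gripper": 1,"linear": [0.4,0,0],"rotation": [0,0,0]}
  ]
}}

```text
time_s: 15.4
tcp_pos: [0.4537, -0.1515, 0.0417]
eef_rot: [-0.099, 0.995, -0.0, 0.0]
force: [0.1, -0.1, -1.2]
finger_gap: 0.199
```

Emit:
{"name": "step_arm", "arguments": {
  "deltas": [
    {"gripper": 1,"linear": [0.4,0,0],"rotation": [0,0,0]},
    {"gripper": 1,"linear": [0.4,0,0],"rotation": [0,0,0]}
  ]
}}

```text
time_s: 15.6
tcp_pos: [0.4532, -0.1516, 0.0416]
eef_rot: [-0.099, 0.995, 0.0, 0.0]
force: [1.0, 0.7, -1.6]
finger_gap: 0.204
```

Emit:
{"name": "step_arm", "arguments": {
  "deltas": [
    {"gripper": 1,"linear": [0.5,0,0],"rotation": [0,0,0]},
    {"gripper": 1,"linear": [0.5,0,0],"rotation": [0,0,0]}
  ]
}}

```text
time_s: 15.8
tcp_pos: [0.4527, -0.1517, 0.0417]
eef_rot: [-0.099, 0.995, -0.0, 0.0]
force: [0.4, 0.0, -2.0]
finger_gap: 0.202
```

Emit:
{"name": "step_arm", "arguments": {
  "deltas": [
    {"gripper": 1,"linear": [0.5,0,0],"rotation": [0,0,0]},
    {"gripper": 1,"linear": [0.5,0,0],"rotation": [0,0,0]}
  ]
}}

```text
time_s: 16.0
tcp_pos: [0.4522, -0.1518, 0.0417]
eef_rot: [-0.099, 0.995, 0.0, 0.0]
force: [0.6, 0.3, -1.4]
finger_gap: 0.199
```

Emit:
{"name": "step_arm", "arguments": {
  "deltas": [
    {"gripper": 1,"linear": [0.5,0,0],"rotation": [0,0,0]},
    {"gripper": 1,"linear": [0.5,0,0],"rotation": [0,0,0]}
  ]
}}

```text
time_s: 16.2
tcp_pos: [0.4517, -0.1519, 0.0416]
eef_rot: [-0.099, 0.995, -0.0, 0.0]
force: [0.2, 1.2, -1.8]
finger_gap: 0.195
```

Emit:
{"name": "step_arm", "arguments": {
  "deltas": [
    {"gripper": 1,"linear": [0.5,0,0],"rotation": [0,0,0]},
    {"gripper": 1,"linear": [0.5,0,0],"rotation": [0,0,0]}
  ]
}}

```text
time_s: 16.4
tcp_pos: [0.4512, -0.152, 0.0417]
eef_rot: [-0.099, 0.995, -0.0, 0.0]
force: [0.2, -0.0, -2.1]
finger_gap: 0.197
```

Emit:
{"name": "step_arm", "arguments": {
  "deltas": [
    {"gripper": 1,"linear": [0.5,0,0],"rotation": [0,0,0]},
    {"gripper": 1,"linear": [0.5,0,0],"rotation": [0,0,0]}
  ]
}}

```text
time_s: 16.6
tcp_pos: [0.4508, -0.1521, 0.0417]
eef_rot: [-0.099, 0.995, 0.0, 0.0]
force: [1.1, 0.3, -1.4]
finger_gap: 0.199
```

```bash
python3 - <<'E'
from h import *
st();print(tipnow(),ftray())
p,d=eyes.capture("scene");cv2.imwrite("pics/s10.png",cv2.resize(p[150:220,190:270],None,fx=8,fy=8,interpolation=cv2.INTER_CUBIC)[:600])
E
```

```text
t 16.6 p [ 0.4508 -0.1521  0.0417] f [ 1.06  0.33 -1.44] gap 0.199 q [-0.43 -0.02  2.01  0.    1.15 -2.2 ]
[-0.03923881 -0.00456431  0.00540997] [ 1.10639507  0.112636   -1.4424546 ]
```

View pics/s10.png

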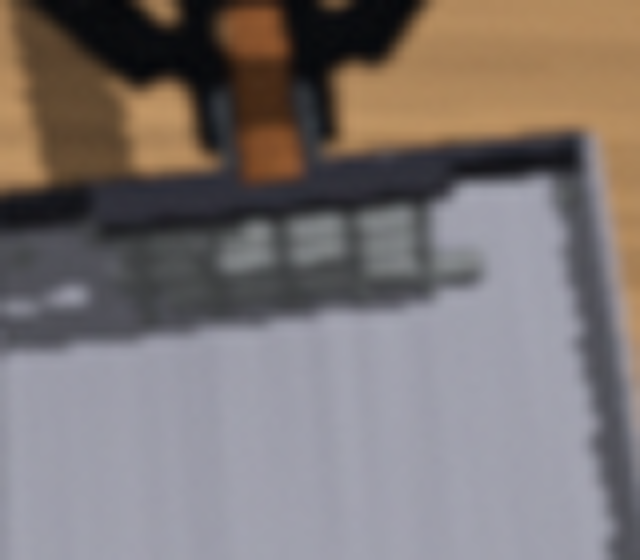

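```bash
python3 - <<'E'
from h import *
for q in[(480,262),(440,250),(432,290),(128,335),(585,140),(455,165),(560,180)]:
    for z in(.009,.004,.018): print(q,z,(Ro.from_euler('z',-YT).apply(plane("scene",q[0]/8+189.6,q[1]/8+149.6,z)-T0)*1000).round(1),end=' ')
    print()
E
```

```text
(480, 262) 0.009 [-47.1  57.2   9. ] (480, 262) 0.004 [-51.2  57.3   4. ] (480, 262) 0.018 [-39.8  56.9  18. ] 
(440, 250) 0.009 [-53.7  45.1   9. ] (440, 250) 0.004 [-57.8  45.2   4. ] (440, 250) 0.018 [-46.4  45.   18. ] 
(432, 290) 0.009 [-37.9  41.1   9. ] (432, 290) 0.004 [-41.9  41.2   4. ] (432, 290) 0.018 [-30.8  41.   18. ] 
(128, 335) 0.009 [-33.  -54.3   9. ] (128, 335) 0.004 [-36.9 -54.9   4. ] (128, 335) 0.018 [-25.9 -53.4  18. ] 
(585, 140) 0.009 [-93.1  96.1   9. ] (585, 140) 0.004 [-97.4  96.5   4. ] (585, 140) 0.018 [-85.3  95.4  18. ] 
(455, 165) 0.009 [-88.2  53.2   9. ] (455, 165) 0.004 [-92.5  53.3   4. ] (455, 165) 0.018 [-80.5  53.   18. ] 
(560, 180) 0.009 [-77.3  86.1   9. ] (560, 180) 0.004 [-81.6  86.4   4. ] (560, 180) 0.018 [-69.7  85.5  18. ]
```

Emit:
{"name": "step_arm", "arguments": {
  "deltas": [
    {"gripper": 1,"linear": [0.5,0,0],"rotation": [0,0,0]},
    {"gripper": 1,"linear": [0.5,0,0],"rotation": [0,0,0]}
  ]
}}

```text
time_s: 16.85
tcp_pos: [0.4503, -0.1522, 0.0417]
eef_rot: [-0.099, 0.995, -0.0, 0.0]
force: [1.3, -0.6, -1.1]
finger_gap: 0.197
```

Emit:
{"name": "step_arm", "arguments": {
  "deltas": [
    {"gripper": 1,"linear": [0.5,0,0],"rotation": [0,0,0]},
    {"gripper": 1,"linear": [0.5,0,0],"rotation": [0,0,0]}
  ]
}}

```text
time_s: 17.05
tcp_pos: [0.4498, -0.1522, 0.0417]
eef_rot: [-0.099, 0.995, 0.0, 0.0]
force: [1.7, -0.0, -1.4]
finger_gap: 0.196
```

Emit:
{"name": "step_arm", "arguments": {
  "deltas": [
    {"gripper": 1,"linear": [0.5,0,0],"rotation": [0,0,0]},
    {"gripper": 1,"linear": [0.5,0,0],"rotation": [0,0,0]}
  ]
}}

```text
time_s: 17.25
tcp_pos: [0.4493, -0.1523, 0.0416]
eef_rot: [-0.099, 0.995, 0.0, 0.0]
force: [1.2, -0.0, -1.1]
finger_gap: 0.198
```

Emit:
{"name": "step_arm", "arguments": {
  "deltas": [
    {"gripper": 1,"linear": [0.5,0,0],"rotation": [0,0,0]},
    {"gripper": 1,"linear": [0.5,0,0],"rotation": [0,0,0]}
  ]
}}

```text
time_s: 17.45
tcp_pos: [0.4489, -0.1525, 0.0417]
eef_rot: [-0.099, 0.995, -0.0, 0.0]
force: [0.6, 0.1, -2.3]
finger_gap: 0.197
```

Emit:
{"name": "step_arm", "arguments": {
  "deltas": [
    {"gripper": 1,"linear": [0.5,0,0],"rotation": [0,0,0]},
    {"gripper": 1,"linear": [0.5,0,0],"rotation": [0,0,0]}
  ]
}}

```text
time_s: 17.65
tcp_pos: [0.4487, -0.1525, 0.0418]
eef_rot: [-0.099, 0.995, -0.0, 0.0]
force: [2.9, 1.0, -3.2]
finger_gap: 0.201
```

Emit:
{"name": "step_arm", "arguments": {
  "deltas": [
    {"gripper": 1,"linear": [0.3,0,0],"rotation": [0,0,0]},
    {"gripper": 1,"linear": [0.3,0,0],"rotation": [0,0,0]}
  ]
}}

```text
time_s: 17.85
tcp_pos: [0.4485, -0.1526, 0.0419]
eef_rot: [-0.099, 0.995, -0.0, 0.001]
force: [3.5, 1.3, -1.5]
finger_gap: 0.202
```

Emit:
{"name": "step_arm", "arguments": {
  "deltas": [
    {"gripper": 1,"linear": [0.3,0,0],"rotation": [0,0,0]},
    {"gripper": 1,"linear": [0.3,0,0],"rotation": [0,0,0]}
  ]
}}

```text
time_s: 18.05
tcp_pos: [0.4483, -0.1527, 0.0419]
eef_rot: [-0.099, 0.995, -0.0, 0.001]
force: [5.1, 1.8, -2.2]
finger_gap: 0.198
```

Emit:
{"name": "step_arm", "arguments": {
  "deltas": [
    {"gripper": 1,"linear": [0.3,0,0],"rotation": [0,0,0]},
    {"gripper": 1,"linear": [0.3,0,0],"rotation": [0,0,0]}
  ]
}}

```text
time_s: 18.25
tcp_pos: [0.4482, -0.1527, 0.042]
eef_rot: [-0.099, 0.995, -0.0, 0.001]
force: [5.2, 1.7, -1.5]
finger_gap: 0.199
```

Emit:
{"name": "step_arm", "arguments": {
  "deltas": [
    {"gripper": 1,"linear": [0.3,0,0],"rotation": [0,0,0]},
    {"gripper": 1,"linear": [0.3,0,0],"rotation": [0,0,0]}
  ]
}}

```text
time_s: 18.45
tcp_pos: [0.4481, -0.1527, 0.0421]
eef_rot: [-0.099, 0.995, -0.0, 0.001]
force: [6.8, 2.3, -0.8]
finger_gap: 0.197
```

```bash
python3 - <<'E'
from h import *
st();print(tipnow(),ftray(),monitor.get_state()["moment"])
p,d=eyes.capture("scene");cv2.imwrite("pics/s11.png",cv2.resize(p[150:220,190:270],None,fx=8,fy=8,interpolation=cv2.INTER_CUBIC)[:600])
print(ftray())
E
```

```text
t 18.45 p [ 0.4481 -0.1527  0.0421] f [ 6.77  2.29 -0.81] gap 0.197 q [-0.44 -0.03  2.02  0.    1.15 -2.21]
[-0.0419546  -0.00470751  0.00591656] [ 7.09307284  0.9107109  -0.80930975] [ 0.52139618 -1.23090591 -0.01492405]
[ 6.69708827  1.05489035 -1.62222241]
```

View pics/s11.png

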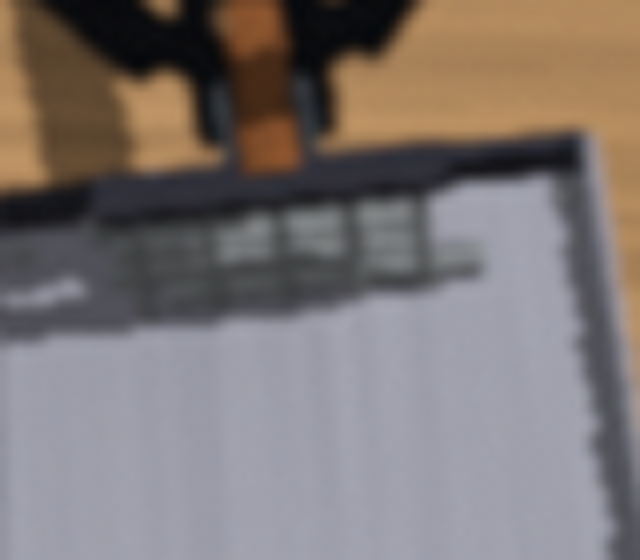

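Emit:
{"name": "step_arm", "arguments": {
  "deltas": [
    {"gripper": 1,"linear": [0.3,0,0],"rotation": [0,0,0]},
    {"gripper": 1,"linear": [0.3,0,0],"rotation": [0,0,0]}
  ]
}}

```text
time_s: 18.7
tcp_pos: [0.448, -0.1527, 0.0422]
eef_rot: [-0.099, 0.995, -0.0, 0.001]
force: [6.6, 3.2, -2.6]
finger_gap: 0.201
```

Emit:
{"name": "step_arm", "arguments": {
  "deltas": [
    {"gripper": 1,"linear": [0.3,0,0],"rotation": [0,0,0]},
    {"gripper": 1,"linear": [0.3,0,0],"rotation": [0,0,0]}
  ]
}}

```text
time_s: 18.9
tcp_pos: [0.4479, -0.1528, 0.0423]
eef_rot: [-0.099, 0.995, -0.0, 0.001]
force: [6.8, 3.3, -2.3]
finger_gap: 0.199
```

```bash
python3 - <<'E'
from h import *
st();print(tipnow(),ftray(),monitor.get_state()["moment"])
E
```

```text
t 18.9 p [ 0.4479 -0.1528  0.0423] f [ 6.82  3.34 -2.29] gap 0.199 q [-0.44 -0.03  2.02  0.    1.15 -2.21]
[-0.04213881 -0.00472161  0.00611594] [ 7.34640099  1.92277819 -2.28907839] [ 0.54894878 -1.50078847  0.0494774 ]
```

Emit:
{"name": "step_arm", "arguments": {
  "deltas": [
    {"gripper": 1,"linear": [0.4,0,0],"rotation": [0,0,0]},
    {"gripper": 1,"linear": [0.4,0,0],"rotation": [0,0,0]}
  ]
}}

```text
time_s: 19.1
tcp_pos: [0.4477, -0.1528, 0.0424]
eef_rot: [-0.099, 0.995, -0.0, 0.002]
force: [8.7, 3.4, -1.6]
finger_gap: 0.195
```

Emit:
{"name": "step_arm", "arguments": {
  "deltas": [
    {"gripper": 1,"linear": [0.4,0,0],"rotation": [0,0,0]},
    {"gripper": 1,"linear": [0.4,0,0],"rotation": [0,0,0]}
  ]
}}

```text
time_s: 19.3
tcp_pos: [0.4476, -0.1529, 0.0425]
eef_rot: [-0.099, 0.995, -0.0, 0.002]
force: [8.2, 3.0, -2.3]
finger_gap: 0.2
```

```bash
python3 - <<'E'
from h import *
st();print(tipnow(),ftray(),monitor.get_state()["moment"])
p,d=eyes.capture("scene");cv2.imwrite("pics/s12.png",cv2.resize(p[150:220,190:270],None,fx=8,fy=8,interpolation=cv2.INTER_CUBIC)[:600])
print(ftray())
E
```

```text
t 19.3 p [ 0.4476 -0.1529  0.0425] f [ 8.16  2.96 -2.3 ] gap 0.2 q [-0.44 -0.03  2.02  0.    1.15 -2.21]
[-0.0424086  -0.00477126  0.00642205] [ 8.58879728  1.29075682 -2.30288186] [ 0.73612856 -1.74075087  0.00914192]
[ 9.24784271  2.50876814 -2.2268653 ]
```

View pics/s12.png

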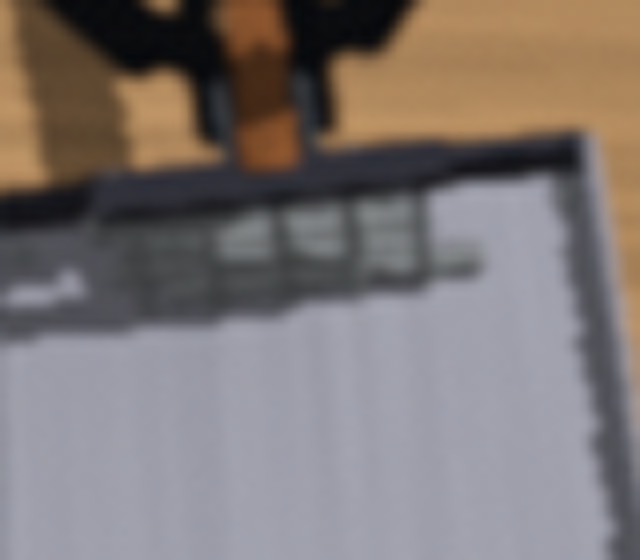

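Emit:
{"name": "step_arm", "arguments": {
  "deltas": [
    {"gripper": 1,"linear": [0.4,0,0],"rotation": [0,0,0]},
    {"gripper": 1,"linear": [0.4,0,0],"rotation": [0,0,0]},
    {"gripper": 1,"linear": [0.4,0,0],"rotation": [0,0,0]}
  ]
}}

```text
time_s: 19.65
tcp_pos: [0.4474, -0.153, 0.0427]
eef_rot: [-0.099, 0.995, -0.0, 0.002]
force: [9.6, 4.5, -1.9]
finger_gap: 0.197
```

Emit:
{"name": "step_arm", "arguments": {
  "deltas": [
    {"gripper": 1,"linear": [0.2,0,0],"rotation": [0,0,0]},
    {"gripper": 1,"linear": [0.2,0,0],"rotation": [0,0,0]},
    {"gripper": 1,"linear": [0.2,0,0],"rotation": [0,0,0]}
  ]
}}

```text
time_s: 19.95
tcp_pos: [0.4474, -0.153, 0.0427]
eef_rot: [-0.099, 0.995, -0.0, 0.002]
force: [10.8, 3.6, -1.8]
finger_gap: 0.205
```

```bash
python3 - <<'E'
from h import *
st();print(tipnow(),ftray(),monitor.get_state()["moment"])
E
```

```text
t 19.95 p [ 0.4474 -0.153   0.0427] f [10.82  3.61 -1.77] gap 0.205 q [-0.44 -0.04  2.02  0.    1.15 -2.21]
[-0.04258306 -0.00482248  0.00661845] [11.3187851   1.40111818 -1.76699889] [ 0.91611145 -1.99316995  0.05008686]
```

Emit:
{"name": "step_arm", "arguments": {
  "deltas": [
    {"gripper": 1,"linear": [0,0,0],"rotation": [0,0,0]},
    {"gripper": 1,"linear": [0,0,0],"rotation": [0,0,0]},
    {"gripper": 1,"linear": [0,0,0],"rotation": [0,0,0]},
    {"gripper": 1,"linear": [0,0,0],"rotation": [0,0,0]},
    {"gripper": 1,"linear": [0,0,0],"rotation": [0,0,0]},
    {"gripper": 1,"linear": [0,0,0],"rotation": [0,0,0]}
  ]
}}

```text
time_s: 20.55
tcp_pos: [0.4474, -0.153, 0.0427]
eef_rot: [-0.099, 0.995, -0.0, 0.002]
force: [10.2, 5.2, -1.8]
finger_gap: 0.2
```

Emit:
{"name": "step_arm", "arguments": {
  "deltas": [
    {"gripper": 1,"linear": [-1,0,0],"rotation": [0,0,0]},
    {"gripper": 1,"linear": [-2,0,0],"rotation": [0,0,0]},
    {"gripper": 1,"linear": [-3,0,0],"rotation": [0,0,0]},
    {"gripper": 1,"linear": [-5,0,0],"rotation": [0,0,0]},
    {"gripper": 1,"linear": [-8,0,0],"rotation": [0,0,0]},
    {"gripper": 1,"linear": [-12,0,0],"rotation": [0,0,0]},
    {"gripper": 1,"linear": [-17,0,0],"rotation": [0,0,0]},
    {"gripper": 1,"linear": [-22,0,0],"rotation": [0,0,0]},
    {"gripper": 1,"linear": [-25,0,-5],"rotation": [0,0,0]},
    {"gripper": 1,"linear": [-28,0,-20],"rotation": [0,0,0]},
    {"gripper": 1,"linear": [-30,0,-50],"rotation": [0,0,0]},
    {"gripper": 1,"linear": [-30,0,-80],"rotation": [0,0,0]},
    {"gripper": 1,"linear": [-30,0,-110],"rotation": [0,0,0]},
    {"gripper": 1,"linear": [-30,0,-110],"rotation": [0,0,0]},
    {"gripper": 1,"linear": [-30,0,-110],"rotation": [0,0,0]}
  ]
}}

```text
time_s: 22.05
tcp_pos: [0.4753, -0.1474, 0.1525]
eef_rot: [-0.099, 0.995, -0.0, 0.001]
force: [-0.4, -0.4, -2.5]
finger_gap: 0.197
```

```bash
python3 - <<'E'
from h import *
st();print(tipnow())
p,d=eyes.capture("scene");cv2.imwrite("pics/s13.png",cv2.resize(p[120:270,170:320],None,fx=4,fy=4))
cv2.imwrite("pics/s13b.png",cv2.resize(p[155:205,185:275],None,fx=8,fy=8,interpolation=cv2.INTER_CUBIC))
a=(p,);s=monitor.get_state()
R=toolR(YR,np.radians(22)); 
print("hover", delta(np.array([.5335,.1468,.0203+.10]),R))
E
```

```text
t 22.05 p [ 0.4753 -0.1474  0.1525] f [-0.41 -0.41 -2.51] gap 0.197 q [-0.4  -0.1   1.87  0.    1.37 -2.17]
[-0.01425157 -0.00488756  0.11630619]
hover (array([-116.1,  276.4,   30.9]), array([ 0.0245, -0.3838,  0.1241]))
```

View pics/s13.png

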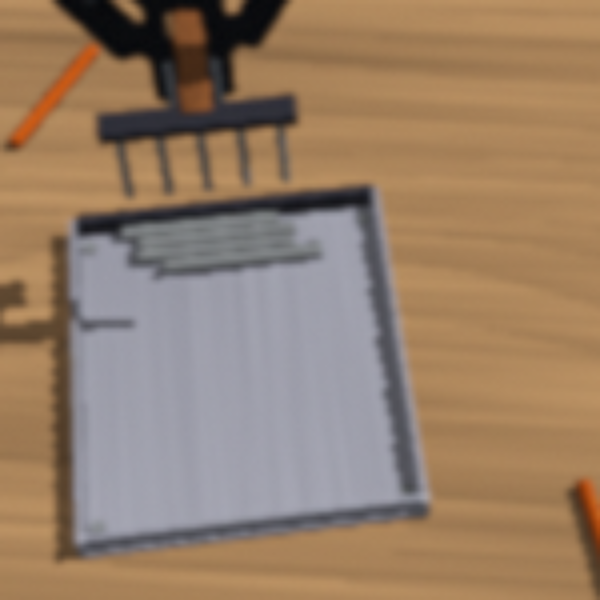

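View pics/s13b.png

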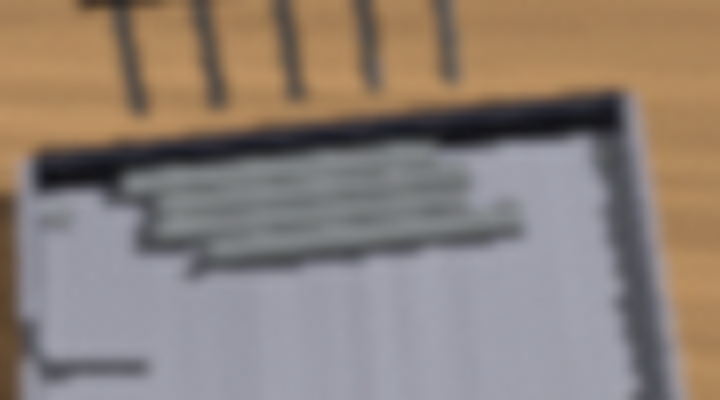

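```bash
python3 - <<'E'
from h import *
X=T0+Ro.from_euler('z',YT).apply(tipnow());print(px("scene",X),"seen",208/4+169.6,188/4+119.6)
E
```

```text
(np.float64(221.56416447417575), np.float64(166.80446965476165)) seen 221.6 166.6
```

Emit:
{"name": "step_arm", "arguments": {
  "deltas": [
    {"gripper": 1,"linear": [-14,34,4],"rotation": [0.003,-0.048,0.0155]},
    {"gripper": 1,"linear": [-29,69,8],"rotation": [0.006,-0.096,0.031]},
    {"gripper": 1,"linear": [-43,103,12],"rotation": [0.009,-0.144,0.0465]},
    {"gripper": 1,"linear": [-58,138,15],"rotation": [0.012,-0.192,0.062]},
    {"gripper": 1,"linear": [-72,172,19],"rotation": [0.015,-0.24,0.0775]},
    {"gripper": 1,"linear": [-87,207,23],"rotation": [0.018,-0.288,0.093]},
    {"gripper": 1,"linear": [-101,241,27],"rotation": [0.021,-0.336,0.1085]},
    {"gripper": 1,"linear": [-116,276,31],"rotation": [0.0245,-0.3838,0.1241]},
    {"gripper": 1,"linear": [-116,276,31],"rotation": [0.0245,-0.3838,0.1241]},
    {"gripper": 1,"linear": [-116,276,31],"rotation": [0.0245,-0.3838,0.1241]},
    {"gripper": 1,"linear": [-116,276,31],"rotation": [0.0245,-0.3838,0.1241]}
  ]
}}

```text
time_s: 23.2
tcp_pos: [0.533, 0.1456, 0.1194]
eef_rot: [-0.036, 0.981, 0.006, 0.19]
force: [-0.1, -0.3, -2.6]
finger_gap: 0.201
```

```bash
python3 - <<'E'
from h import *
st()
p,d=eyes.capture("scene");cv2.imwrite("pics/s14.png",cv2.resize(p[120:270,260:410],None,fx=4,fy=4,interpolation=cv2.INTER_CUBIC))
s=monitor.get_state();X=s["tcp_pos"]+Ro.from_quat(s["eef_rot"]).apply(TIPT);print(X,px("scene",X))
print(delta(np.array([.5335,.1468,.0203+.03]),RG))
print(delta(np.array([.5335,.1468,.0203]),RG))
E
```

```text
t 23.2 p [0.533  0.1456 0.1194] f [-0.12 -0.28 -2.56] gap 0.201 q [ 0.21 -0.26  2.12 -0.06  0.9  -1.41]
[0.57993265 0.14764987 0.09957742] (np.float64(349.7449399876255), np.float64(202.34917069721484))
(array([25.9,  1.6, 64.6]), array([-0.0011, -0.0011, -0.0006]))
(array([37.1,  1.7, 92.5]), array([-0.0011, -0.0011, -0.0006]))
```

View pics/s14.png

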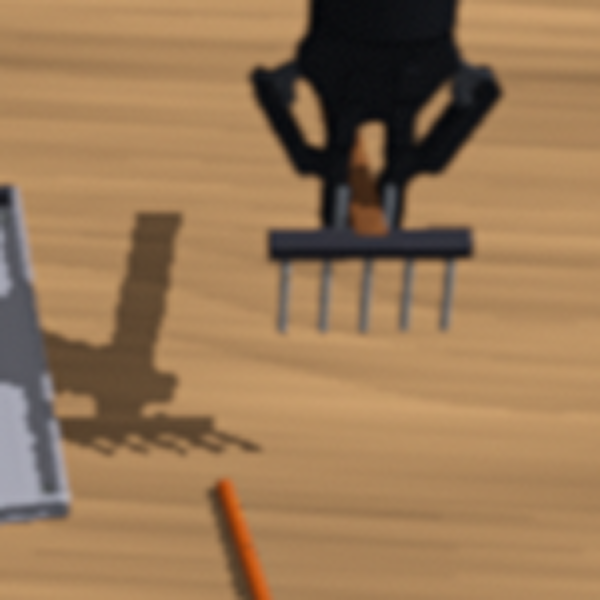

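Emit:
{"name": "step_arm", "arguments": {
  "deltas": [
    {"gripper": 1,"linear": [10,1,25],"rotation": [0,0,0]},
    {"gripper": 1,"linear": [20,1.5,50],"rotation": [0,0,0]},
    {"gripper": 1,"linear": [28,1.5,70],"rotation": [0,0,0]},
    {"gripper": 1,"linear": [33,1.5,82],"rotation": [0,0,0]},
    {"gripper": 1,"linear": [35.5,1.5,88.5],"rotation": [0,0,0]},
    {"gripper": 1,"linear": [36.3,1.5,90.5],"rotation": [0,0,0]},
    {"gripper": 1,"linear": [36.3,1.5,90.5],"rotation": [0,0,0]},
    {"gripper": 1,"linear": [36.3,1.5,90.5],"rotation": [0,0,0]}
  ]
}}

```text
time_s: 24.05
tcp_pos: [0.5349, 0.1476, 0.0244]
eef_rot: [-0.036, 0.981, 0.007, 0.192]
force: [0.8, 0.1, -1.0]
finger_gap: 0.199
```

```bash
python3 - <<'E'
from h import *
st();print(delta(np.array([.5335,.1468,.0203]),RG))
E
```

```text
t 24.05 p [0.5349 0.1476 0.0244] f [ 0.78  0.12 -1.04] gap 0.199 q [ 0.21 -0.1   2.18 -0.08  0.68 -1.38]
(array([ 2.9, -0.7,  3.2]), array([-0.0003,  0.0023, -0.0004]))
```

Emit:
{"name": "step_arm", "arguments": {
  "deltas": [
    {"gripper": 1,"linear": [1,0,1],"rotation": [0,0,0]},
    {"gripper": 1,"linear": [2,0,2],"rotation": [0,0,0]},
    {"gripper": 1,"linear": [2.3,0,2.7],"rotation": [0,0,0]},
    {"gripper": 1,"linear": [2.3,0,2.7],"rotation": [0,0,0]}
  ]
}}

```text
time_s: 24.45
tcp_pos: [0.5332, 0.1478, 0.0204]
eef_rot: [-0.036, 0.981, 0.007, 0.191]
force: [-3.0, -0.4, 2.8]
finger_gap: 0.204
```

```bash
python3 - <<'E'
from h import *
st();print(delta(np.array([.5335,.1468,.0203]),RG))
E
```

```text
t 24.45 p [0.5332 0.1478 0.0204] f [-3.02 -0.43  2.76] gap 0.204 q [ 0.21 -0.09  2.18 -0.08  0.67 -1.38]
(array([-0.2, -1. ,  0.1]), array([-0.0002,  0.0015,  0.0002]))
```

Touching the bench lightly; release, then withdraw back along the tool axis.

Emit:
{"name": "step_arm", "arguments": {
  "deltas": [
    {"gripper": 0.6,"linear": [0,0,0],"rotation": [0,0,0]},
    {"gripper": 0.3,"linear": [0,0,0],"rotation": [0,0,0]},
    {"gripper": 0,"linear": [0,0,0],"rotation": [0,0,0]},
    {"gripper": 0,"linear": [0,0,0],"rotation": [0,0,0]},
    {"gripper": 0,"linear": [0,0,0],"rotation": [0,0,0]},
    {"gripper": 0,"linear": [0,0,0],"rotation": [0,0,0]},
    {"gripper": 0,"linear": [0,0,0],"rotation": [0,0,0]},
    {"gripper": 0,"linear": [0,0,-15],"rotation": [0,0,0]},
    {"gripper": 0,"linear": [0,0,-40],"rotation": [0,0,0]},
    {"gripper": 0,"linear": [0,0,-80],"rotation": [0,0,0]},
    {"gripper": 0,"linear": [0,0,-110],"rotation": [0,0,0]}
  ]
}}

```text
time_s: 25.55
tcp_pos: [0.4912, 0.1446, 0.1233]
eef_rot: [-0.036, 0.981, 0.007, 0.191]
force: [0.8, 0.1, 0.6]
finger_gap: 1.002
```

Emit:
{"name": "step_arm", "arguments": {
  "deltas": [
    {"gripper": 0,"linear": [0,40,-20],"rotation": [0,0,0]},
    {"gripper": 0,"linear": [0,80,-40],"rotation": [0,0,0]},
    {"gripper": 0,"linear": [0,120,-60],"rotation": [0,0,0]},
    {"gripper": 0,"linear": [0,160,-60],"rotation": [0,0,0]},
    {"gripper": 0,"linear": [0,200,-60],"rotation": [0,0,0]},
    {"gripper": 0,"linear": [0,240,-60],"rotation": [0,0,0]},
    {"gripper": 0,"linear": [0,240,-60],"rotation": [0,0,0]},
    {"gripper": 0,"linear": [0,240,-60],"rotation": [0,0,0]}
  ]
}}

```text
time_s: 26.35
tcp_pos: [0.4511, 0.3831, 0.1766]
eef_rot: [-0.037, 0.981, 0.007, 0.19]
force: [0.2, -0.9, -0.7]
finger_gap: 0.999
```

```bash
python3 - <<'E'
from h import *
st()
for c in("top","scene"):
  p,d=eyes.capture(c);cv2.imwrite(f"pics/{c}15.png",p)
  for t in("rake_grip","rake_teeth","rod1_center"):
    for r in eyes.place_of(c,t)[:4]: print(c,t,round(r["p"],2),w(c,r["xyz"]).round(4), (Ro.from_euler('z',-YT).apply(w(c,r["xyz"])-T0)+[.08,0,0]).round(4))
p=cv2.imread("pics/top15.png")
cv2.imwrite("pics/t15.png",np.hstack([cv2.resize(q,(390,390),interpolation=cv2.INTER_CUBIC) for q in(p[165:295,260:390],p[185:315,150:280])]))
E
```

```text
t 26.35 p [0.4511 0.3831 0.1766] f [ 0.25 -0.94 -0.73] gap 0.999 q [ 0.76 -0.12  1.89 -0.27  1.09 -0.79]
top rake_grip 0.77 [0.5276 0.151  0.0418] [0.1404 0.2783 0.0418]
top rake_grip 0.4 [0.6381 0.4144 0.0053] [0.3008 0.5146 0.0053]
top rake_teeth 0.8 [0.5804 0.1499 0.0016] [0.1919 0.2667 0.0016]
top rake_teeth 0.2 [ 0.6669 -0.4     0.0012] [ 0.1681 -0.2895  0.0012]
top rod1_center 0.69 [ 0.4463 -0.1613  0.008 ] [-0.001  -0.0118  0.008 ]
top rod1_center 0.64 [ 0.4696 -0.1486  0.0141] [ 0.0243 -0.004   0.0141]
scene rake_grip 0.74 [0.5238 0.1447 0.0413] [0.1354 0.2728 0.0413]
scene rake_grip 0.37 [ 0.4386 -0.1516  0.0083] [-0.0066 -0.0008  0.0083]
scene rake_grip 0.36 [ 5.207e-01 -1.342e-01  5.000e-04] [0.0773 0.     0.0005]
scene rake_teeth 0.95 [ 0.5761  0.1505 -0.0033] [ 0.1878  0.2682 -0.0033]
scene rod1_center 0.61 [ 0.4489 -0.1664  0.0082] [ 0.0005 -0.0173  0.0082]
```

View pics/t15.png

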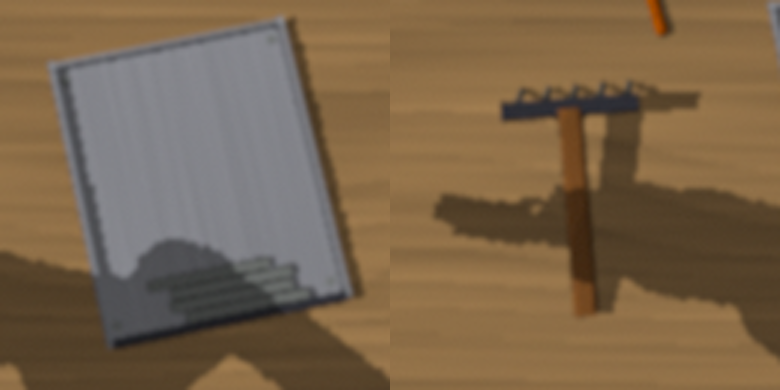

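View pics/scene15.png

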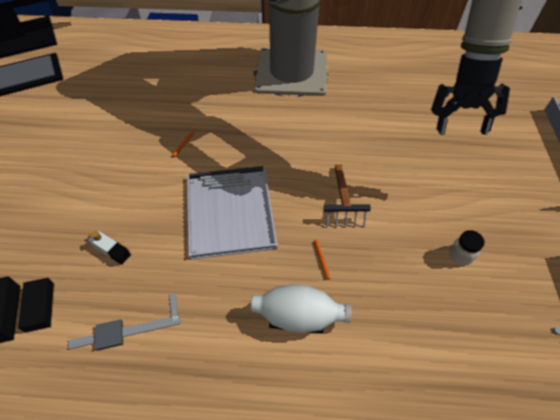

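```bash
python3 - <<'E'
from h import *
for q in[(150,287),(268,263),(172,310),(314,295),(115,345),(345,296)]:
    print(q,(Ro.from_euler('z',-YT).apply(plane("top",q[0]/3+259.7,q[1]/3+164.7,.013)-T0)*1000+[80,0,0]).round(1))
p=cv2.imread("pics/top15.png")[240:285,290:380].astype(float)
cv2.imwrite("pics/t15b.png",np.clip(cv2.resize(p,None,fx=8,fy=8,interpolation=cv2.INTER_CUBIC)*1.7,0,255).astype('uint8'))
E
```

```text
(150, 287) [30.8 56.9 13. ]
(268, 263) [ 30.9 -39.8  13. ]
(172, 310) [ 9.6 43.6 13. ]
(314, 295) [ -1.2 -70.   13. ]
(115, 345) [-8.3 93.7 13. ]
(345, 296) [ -6.8 -94.   13. ]
```

View pics/t15b.png

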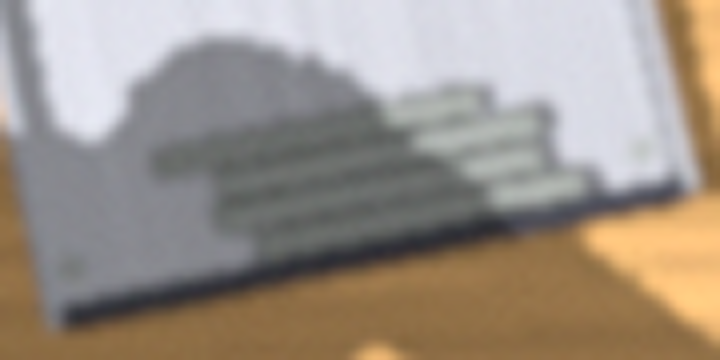

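Four rods lie tight, flat and parallel at the fence (outermost centre about 31–35 mm out). The rake lies as before. Handing in.

```bash
python3 - <<'E'
from workcell import ticket
print(ticket.job_done())
E
```

```text
the job is handed in; nothing more can be done
None
```

I combed the four rods against the fence with the rake, pressed the row home, laid the rake back where it had been, and handed the job in at about 26 s. No verdict was reported.

- **Press:** The push was brought up in small steps to about 11 N at the wrist along the tray and held there for about 0.9 s. The highest reading I saw was about 11.5 N. Fence force itself isn't reported, so this is the wrist force only.
- **Rods:** The last pictures show all four flat, parallel and touching one another and the fence. The outermost centre measured about 31 mm out at both ends, against 35 mm when tight. That difference is within my calibration error.
- **Rake:** It lies teeth down on the bench within about 5 mm of its old place, clear of the tray. It did not slip in the grip.
- **Everything else:** The bag, valve, jar and both orange look-alikes look unmoved in the pictures. The fingers never went near the rods.
- **Checks that disagreed:**
  - The row met the rake about 4 mm closer to the robot than my tray estimate predicted.
  - The trained network put the rod centre between -1 and 24 mm from the fence, often at the wrong height. I relied on the pictures and the force reading instead.

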